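# Space a mortar prism in the drying row

## Robot

A 6-joint arm with a two-finger parallel gripper is mounted at the origin on the work surface. World frame = base frame: x ahead of the robot, y to its left, z up, the work surface at z = 0. Lengths are in m, angles in rad, forces in N, time in s.
With the tool pointing down it reaches from about 0.25 to 0.725 m from the base axis. Payload 4 kg.
Tool frame: the origin (TCP) lies between the finger pads; the fingertips stand 14 mm ahead of it and the grasp point (between the pads) lies 5 mm behind it (r.tip_reach is the distance from the TCP to the fingertips, in m); z points along the fingers, y is the direction in which the jaws open and shut (so a half turn about z gives the same grasp; the last joint's range is limited). The gripper opens to 85 mm and grips with 20 to 120 N. Pads are 22 mm wide; open, the fingers measure 114 mm over their backs; the gripper's body (76 mm by 85 mm) begins 54 mm behind the grasp point. The pads swing forward as they close: fully open they stand 13 mm farther back than shut.
Start: joints at [-1.244, 0.241, 0.005, 1.335, 0, 1.571], TCP at [0.161, -0.474, 0.206] pointing down, gripper open.
Joint ranges: [-2.72, 2.72], [-1.05, 1.87], [-1.09, 1.28], [-1.99, 2.15], [-1.42, 1.44], [-3.14, 3.14]. Speed limits (rad/s): [2.79, 2.79, 3.14, 3.14, 3.14, 3.14].

## Interface

Orientations are given as a rotation vector (axis times angle).
In Python, from cell import r gives the robot as it stands.
- The arm moves only by the tool play_rows, never from a script. Its argument "targets" is text: rows parted by semicolons, each of 6 numbers parted by spaces: the shift along the tool's x, y, z each as a share of 300 mm, from -1 to 1, then the turn, a rotation vector about the tool's x, y, z each as a share of 45 degrees, from -1 to 1. A call has 1 to 20 rows; each row is the pose to reach, as a shift and turn from the pose commanded when the call began, along the tool's axes at that moment; what a row does not reach only later rows make up. A row lasts 1/10 s, in which the tool goes at most 50 mm and 8.59 degrees, less where a joint would pass 70% of its speed; a pose out of reach is approached as far as the arm can. A call with a number of a shift or a turn outside -1 to 1 is refused whole. A call with a gripper value outside its range is refused whole. "fingers" is the opening, from -1 (shut) to 1 (fully open), so that 0 is half open, set as the call begins (left out, the last holds). The fingers move at their own pace and stop on an object; "force" is the grip in N (left out, the last holds). Time passes only in rows, so rows that repeat a pose let the fingers close. It gives the time, the measured TCP pose, the force and the opening at its end, in the units of the state.
- r.state(): the state, without advancing time (a new reading comes with each control period).
- r.read_camera(name): name is "scene" or "top" or "wrist"; returns the picture (400x640x3 uint8, red, green, blue); there is no depth.
- r.camera_model(name): a dict with "fov_y" (degrees; the focal length in pixels is half the picture's height over the tangent of half this angle, whatever the lens; pixels are square), "cx", "cy" (the principal point, pixels), "dist_coeffs" ([k1, k2, p1, p2, k3] as OpenCV has them; the pictures are not rectified), "world_to_cam" (4x4, takes a point from world to camera coordinates). Camera axes: x right, y down, z forward; pixel columns grow to the right and rows downward; lengths in m; the calibration is good to about 2 mm. A picture is of the moment at which its call begins: read the wrist's pose just before it. camera_model takes no time and is no camera call; for the wrist camera it gives the pose at the moment of the call.
- r.close_job(): hands the job in, once; it reports no verdict.
The state is a dict: "time_s": time; "joints": joint angles; "joint_velocities": joint speeds; "joint_efforts": joint torques, N m; "eef_pos": TCP position; "eef_rot": TCP orientation; "force": force on the tool from outside, world axes, zero at the start; "torque": the same for the moment, N m; "gripper_width": opening from 0.0 (shut) to 1.0 (fully open).
Only numpy, scipy, OpenCV 4.12 (cv2) and the standard library are available. Lean on these libraries where they do the work, as an engineer would, in place of code of your own. Each camera call takes 0.05 s, during which the arm holds its last target. There are 200 camera calls.

## Task

Lay the new mortar prism on the drying tray as the next one in the row: stand the aluminium spacer bar against the open side of the last prism, bring the new prism up against the spacer with its ends in line with the last one's, then lift the spacer out and put it back in the tool tray, so that an even gap of the spacer's thickness stays between them. Set the prism down, do not drop it (it is fresh and chips), and leave the two prisms already laid, the broken half and the brush where they are.

Things in the scene. Friction and masses are not known exactly. Their poses are not given: they have to be found in the camera images.
- new_prism_mid (a point): Centre of the new mortar prism, a loose grey bar 160 x 40 x 40 mm (x along its length, z up), about 0.56 kg, lying on the plywood board. It is the whole bar there; the short one beside it is a broken half. It slides on the tray when pushed from the side with about 2 to 5 N. The spacer stands higher than a prism, so a gripper needs some 45 mm between the two when it lays the prism; it can then be slid up.
- last_prism_mid (a point): Centre of the last prism laid on the drying tray, the same 160 x 40 x 40 mm (x along its length, z up). Its open side, where the next prism goes, is its +y face (to the left as seen from the robot), 20 mm from this point; the first prism stands on its -y side. Loose: it slides if pushed with more than about 2 N.
- first_prism_mid (a point): Centre of the first prism of the row, the same 160 x 40 x 40 mm, 65 mm from the last prism's centre on its -y side (a 25 mm gap). Loose.
- spacer_mid (a point): Centre of the spacer, a loose piece of aluminium box section 150 mm long (x), 25 mm thick (y) and 70 mm high (z), 0.22 kg, standing on its narrow long side in the tool tray. Next to a prism its top stands 30 mm above the prism's top, so that it can be gripped there across its 25 mm. It is symmetrical.
- drying_tray_floor (a point): Centre of the drying tray's floor, on its upper surface, 4 mm above the table. Slotted stainless tray 220 mm (x) x 300 mm (y), rim 12 mm above the table, fixed. The row starts near its -y end; from the last prism to the +y end it is empty.
- board: Plywood demoulding board 240 mm (x) x 170 mm (y), origin under its centre, its top 15 mm above the table; fixed. It lies to the left or to the right of the drying tray.
- tool_tray_floor (a point): Centre of the tool tray's inner floor, 3 mm above the table. Grey plastic tray 230 mm (x) x 160 mm (y), walls 3 mm thick and 25 mm high, fixed, on the side of the drying tray where the board is not. The spacer stands in it beside the brush.
- half_prism_mid (a point): Centre of the broken half prism, 78 x 40 x 40 mm, lying on the board beside the new prism. Not needed; leave it.
- brush: Brush 170 mm long lying in the tool tray beside the spacer. Leave it.
- new_prism: The new prism itself; origin at the centre of its underside.
- spacer: The spacer itself; origin at the centre of its underside.
Not all that is in view belongs to the job. Of the things like the spacer, leave any that is blue; of the rest the smaller one is meant.

How it is judged:
By the outcome, as a careful person would: the job done as asked, in the order asked, and still so for the second after the job is handed in, with the robot touching nothing.
It also fails if it takes over 72 s, if anything falls off the work surface, if the arm or the gripper's body presses on something with over 40 N, if the wrist force passes 120 N, or if a joint passes its speed limit or range.

## Working session

There is one attempt and no reset: what is moved stays moved. The work goes in short steps, Python scripts to look and compute and a tool call to move; the robot and the scene stay as the last step left them, time stands still between calls to the robot, and variables do not carry over. Pictures are saved under pics/ and viewed, about 8 in all and at most 12, crops included, and the job is handed in when it is done.

Besides the shell and the picture viewer there is one more tool, called as name(argument=value, ...) on one line, values as JSON. play_rows: Moves the arm, as the interface text tells. Shift numbers are shares of 300 mm and turn numbers shares of 45 degrees, none past 1 either way. Its arguments: {"type":"object","properties":{"targets":{"type":"string"},"fingers":{"type":"number"},"force":{"type":"number"}},"required":["targets"]}

```bash
mkdir -p pics; ls; python3 - <<'E'
from cell import r
import cv2,numpy as np
for n in("top","scene"):
    cv2.imwrite(f"pics/{n}0.png",r.read_camera(n)[:,:,::-1])
    m=r.camera_model(n);print(n,m["fov_y"],m["dist_coeffs"],np.round(m["world_to_cam"],3).tolist())
s=r.state();print(s["eef_pos"],s["eef_rot"],s["time_s"],s["force"],s["gripper_width"],r.tip_reach)
E
```

```text
pics
top 44.83511087539844 [-0.06603712  0.          0.          0.          0.        ] [[-0.015, -1.0, 0.008, 0.029], [-0.998, 0.015, -0.061, 0.411], [0.061, -0.009, -0.998, 1.499], [0.0, 0.0, 0.0, 1.0]]
scene 44.46746842851803 [-0.00936605  0.          0.          0.          0.        ] [[0.687, 0.726, 0.009, -0.311], [0.486, -0.45, -0.749, -0.13], [-0.54, 0.52, -0.662, 1.508], [0.0, 0.0, 0.0, 1.0]]
[ 0.16029387 -0.47294621  0.20469783] [-3.09788416e+00 -5.10656912e-01  4.72921630e-04] 0.1 [0.37242506 0.01047293 0.17109963] 1.0002787613755255 0.014
```

View pics/top0.png

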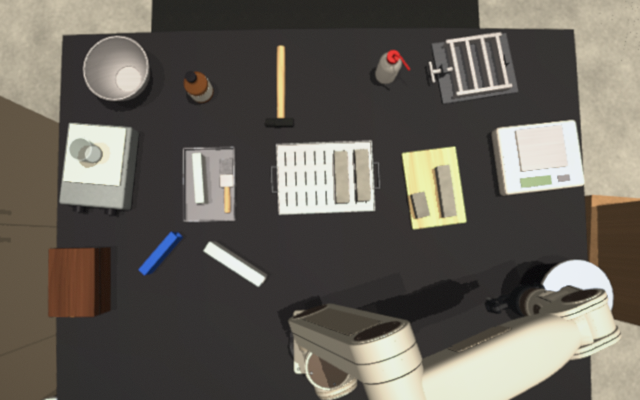

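View pics/scene0.png

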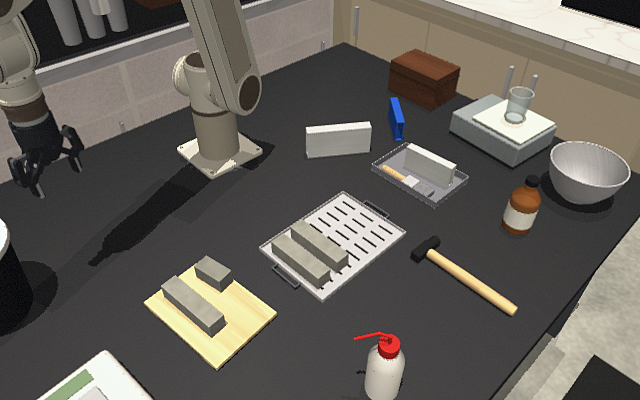

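The top view shows three spacer-like bars:
- White bar in the tool tray, (198,178).
- Longer white bar on the table, (235,264).
- Blue bar, (159,254).

The one in the tray is the smaller of the two that aren't blue, so it should be the spacer. I'll confirm that in an enlarged crop. The prisms are on the drying tray at (342,176) (last) and (362,176) (first). The new one is on the board at (446,191), with the half at (420,205).

```bash
cat > h.py <<'E'
import numpy as np, cv2
from cell import r
def K(m):
    f=200/np.tan(np.radians(m["fov_y"]/2)); return np.array([[f,0,m["cx"]],[0,f,m["cy"]],[0,0,1.]])
def px2w(m,pts,z):
    p=cv2.undistortPoints(np.array(pts,float).reshape(-1,1,2),K(m),np.array(m["dist_coeffs"]))[:,0]
    T=np.array(m["world_to_cam"]);R=T[:3,:3];c=-R.T@T[:3,3]
    d=np.c_[p,np.ones(len(p))]@R
    z=np.broadcast_to(z,len(p))
    return c+d*((z-c[2])/d[:,2])[:,None]
def w2px(m,P):
    T=np.array(m["world_to_cam"]);return cv2.projectPoints(np.array(P,float).reshape(-1,1,3),cv2.Rodrigues(T[:3,:3])[0],T[:3,3],K(m),np.array(m["dist_coeffs"]))[0][:,0]
E
python3 - <<'E'
import cv2
i=cv2.imread("pics/top0.png")
a=cv2.resize(i[140:290,135:275],None,fx=4,fy=4,interpolation=cv2.INTER_CUBIC)
b=cv2.resize(i[135:235,270:470],None,fx=4,fy=4,interpolation=cv2.INTER_CUBIC)
cv2.imwrite("pics/a.png",a);cv2.imwrite("pics/b.png",b)
E
```

```text
(no output)
```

View pics/a.png

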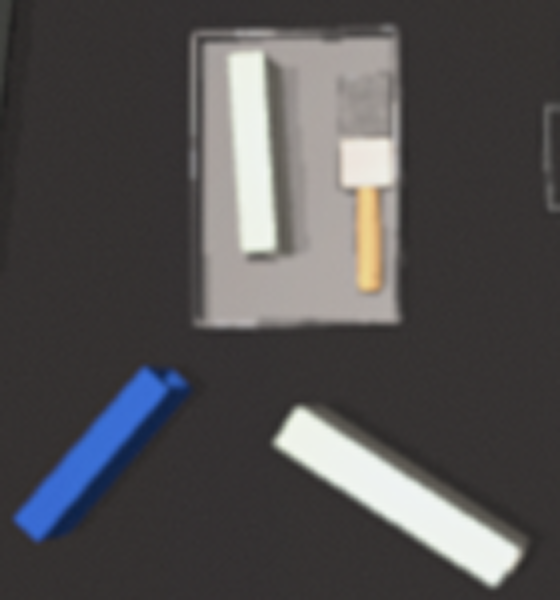

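View pics/b.png

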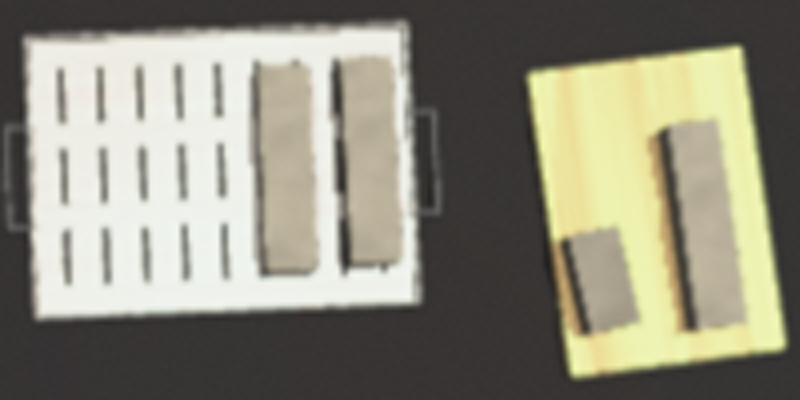

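Crop a confirms it: the tray bar's top runs (230,53) to (276,250), about 50 px at full scale, against about 66 px for the loose white bar. So the spacer is the one in the tray. Crop b shows the prism corners clearly, and I'll compute poses from both.

```bash
python3 - <<'E'
from h import *
m=r.camera_model("top")
D={"spacer":((135,140),.073,[(230,53),(266,51),(276,250),(242,252)]),
"loose":((135,140),.07,[(300,405),(525,545),(495,587),(274,442)]),
"last":((270,135),.044,[(256,64),(308,62),(318,273),(264,275)]),
"first":((270,135),.044,[(338,58),(391,55),(404,265),(347,268)]),
"new":((270,135),.055,[(668,128),(718,120),(745,325),(692,331)]),
"half":((270,135),.055,[(568,238),(616,227),(638,322),(586,333)]),
"tray":((270,135),.012,[(24,36),(407,22),(420,302),(36,319)]),
"tool":((135,140),.025,[(192,34),(398,27),(400,322),(195,326)]),
"brush":((135,140),.02,[(342,138),(393,138),(380,290),(358,290)])}
for k,(o,z,p) in D.items():
    q=(np.array(p)+.5)/4-.5+o
    w=px2w(m,q,z)[:,:2]
    (c,s,a)=cv2.minAreaRect(w.astype(np.float32)*1000)
    e=((w[0]+w[1])-(w[2]+w[3]))/2
    print(k,w.mean(0).round(4),np.round(s,1),"yaw",np.degrees(np.arctan2(e[1],e[0])).round(2),w.round(3).tolist())
E
```

```text
spacer [0.5049 0.3731] [151.4  27.4] yaw 3.24 [[0.58, 0.391], [0.581, 0.364], [0.43, 0.356], [0.429, 0.382]]
loose [0.246  0.2658] [199.4  38.2] yaw -36.05 [[0.314, 0.339], [0.207, 0.172], [0.177, 0.194], [0.286, 0.359]]
last [ 0.5043 -0.0601] [163.   41.3] yaw 1.33 [[0.585, -0.038], [0.586, -0.078], [0.423, -0.083], [0.422, -0.041]]
first [ 0.5088 -0.1243] [162.6  43.8] yaw 1.71 [[0.589, -0.101], [0.591, -0.142], [0.428, -0.149], [0.427, -0.105]]
new [ 0.4544 -0.3795] [158.5  41.2] yaw 5.28 [[0.53, -0.353], [0.536, -0.392], [0.378, -0.407], [0.374, -0.366]]
half [ 0.414  -0.2983] [74.3 40.8] yaw 10.33 [[0.446, -0.273], [0.454, -0.31], [0.382, -0.325], [0.374, -0.285]]
tray [ 0.5084 -0.0116] [223.1 302. ] yaw 1.56 [[0.616, 0.142], [0.623, -0.16], [0.402, -0.164], [0.393, 0.135]]
tool [0.4908 0.3511] [230.2 161.6] yaw 0.45 [[0.604, 0.433], [0.607, 0.271], [0.377, 0.271], [0.376, 0.43]]
brush [0.4612 0.2957] [ 39.9 118.7] yaw 0.36 [[0.521, 0.316], [0.52, 0.276], [0.402, 0.287], [0.402, 0.304]]
```

```bash
cat >> h.py <<'E'
from scipy.spatial.transform import Rotation as Ro
def pose():
    s=r.state(); return np.array(s["eef_pos"]),Ro.from_rotvec(s["eef_rot"])
def down(yaw):
    y=np.radians(yaw);c,s=np.cos(y),np.sin(y)
    return Ro.from_matrix(np.array([[c,s,0],[s,-c,0],[0,0,-1]]))
def plan(p,yaw,p0=None,R0=None):
    if p0 is None:p0,R0=pose()
    Rt=down(yaw)
    sh=R0.inv().apply(np.array(p)-p0)/.3; t=(R0.inv()*Rt).as_rotvec()/(np.pi/4)
    print("row",np.round(sh,4),np.round(t,4),"rows>=",np.ceil(np.linalg.norm(sh)*6),np.ceil(np.degrees(np.linalg.norm(t)*np.pi/4)/8.59))
    return np.array(p,float),Rt
E
python3 - <<'E'
from h import *
p0,R0=pose();print(p0,R0.as_matrix().round(3).tolist())
a=plan([.28,-.22,.24],3.2,p0,R0)
b=plan([.36,.04,.24],3.2,*a)
c=plan([.44,.28,.24],3.2,*b)
E
```

```text
[ 0.16029387 -0.47294621  0.20469783] [[0.947, 0.321, -0.001], [0.321, -0.947, 0.002], [0.0, -0.002, -1.0]]
row [ 0.6485 -0.6707 -0.1164] [-2.400e-03  3.000e-04  3.449e-01] rows>= 6.0 2.0
row [ 0.3146 -0.8504  0.    ] [0. 0. 0.] rows>= 6.0 0.0
row [ 0.3109 -0.7839  0.    ] [0. 0. 0.] rows>= 6.0 0.0
```

play_rows(targets="0.65 -0.67 -0.116 -0.002 0 0.345;0.65 -0.67 -0.116 -0.002 0 0.345;0.65 -0.67 -0.116 -0.002 0 0.345;0.65 -0.67 -0.116 -0.002 0 0.345;0.65 -0.67 -0.116 -0.002 0 0.345;0.65 -0.67 -0.116 -0.002 0 0.345;0.65 -0.67 -0.116 -0.002 0 0.345", fingers=1, force=40)

```text
time_s: 0.8
eef_pos: [0.2817, -0.2176, 0.2408]
eef_rot: [3.139, 0.098, 0.002]
force: [-0.2, -0.4, -0.1]
gripper_width: 1.002
```

play_rows(targets="0.315 -0.85 0 0 0 0;0.315 -0.85 0 0 0 0;0.315 -0.85 0 0 0 0;0.315 -0.85 0 0 0 0;0.315 -0.85 0 0 0 0;0.315 -0.85 0 0 0 0;0.315 -0.85 0 0 0 0")

```text
time_s: 1.5
eef_pos: [0.3621, 0.0281, 0.2394]
eef_rot: [-3.132, -0.112, 0.002]
force: [-0.7, -1.8, -0.7]
gripper_width: 0.999
```

play_rows(targets="0.31 -0.784 0 0 0 0;0.31 -0.784 0 0 0 0;0.31 -0.784 0 0 0 0;0.31 -0.784 0 0 0 0;0.31 -0.784 0 0 0 0;0.31 -0.784 0 0 0 0;0.31 -0.784 0 0 0 0;0.31 -0.784 0 0 0 0")

```text
time_s: 2.3
eef_pos: [0.4508, 0.0758, 0.2418]
eef_rot: [-3.086, -0.205, 0.007]
force: [0.1, -0.2, -0.3]
gripper_width: 1.002
```

```bash
python3 - <<'E'
from h import *
p0,R0=pose();print(p0,R0.as_matrix().round(3).tolist(),r.state()["time_s"])
print(r.camera_model("wrist")["world_to_cam"])
plan([.505,.373,.24],3.2)
E
```

```text
[0.45082307 0.07580841 0.24183613] [[0.991, 0.132, -0.008], [0.132, -0.99, 0.048], [-0.001, -0.049, -0.999]] 2.3
[[ 0.13312043 -0.98987876 -0.04918325  0.02684364]
 [-0.93713354 -0.14186871  0.31883225  0.37926854]
 [-0.32258284  0.00364818 -0.94653421  0.55985098]
 [ 0.          0.          0.          1.        ]]
row [ 0.31   -0.9567  0.0522] [-0.0618  0.0042  0.0977] rows>= 7.0 1.0
```

```bash
python3 - <<'E'
from h import *
s=r.state();print(np.round(s["joints"],3),np.round(s["joint_velocities"],2),s["time_s"])
E
```

```text
[ 0.132  0.143 -0.023  1.406  0.049  3.141] [ 0.02  0.08  0.1   0.02  0.   -0.  ] 2.3
```

Joint 6 is against its limit. From the readings, yaw = q1 − q6 + π, so I'll grip with the tool turned a half turn (yaw about 183°), which keeps q6 mid-range for every station.

```bash
python3 - <<'E'
from h import *
a=plan([.45,.12,.24],51)
a=plan([.45,.17,.24],95,*a)
a=plan([.45,.23,.24],139,*a)
a=plan([.46,.30,.24],183.2,*a)
E
```

```text
row [ 0.0168 -0.1459  0.0132] [-0.0596 -0.0217 -0.9644] rows>= 1.0 6.0
row [ 0.1295 -0.1049  0.    ] [ 0.      0.     -0.9778] rows>= 2.0 6.0
row [0.1992 0.0174 0.    ] [ 0.      0.     -0.9778] rows>= 2.0 6.0
row [0.1279 0.198  0.    ] [ 0.      0.     -0.9822] rows>= 2.0 6.0
```

play_rows(targets="0.017 -0.146 0.013 -0.06 -0.022 -0.964;0.017 -0.146 0.013 -0.06 -0.022 -0.964;0.017 -0.146 0.013 -0.06 -0.022 -0.964;0.017 -0.146 0.013 -0.06 -0.022 -0.964;0.017 -0.146 0.013 -0.06 -0.022 -0.964;0.017 -0.146 0.013 -0.06 -0.022 -0.964")

```text
time_s: 2.9
eef_pos: [0.4495, 0.1206, 0.2402]
eef_rot: [2.834, 1.354, 0.0]
force: [-0.3, 0.2, 0.1]
gripper_width: 0.997
```

play_rows(targets="0.13 -0.105 0 0 0 -0.978;0.13 -0.105 0 0 0 -0.978;0.13 -0.105 0 0 0 -0.978;0.13 -0.105 0 0 0 -0.978;0.13 -0.105 0 0 0 -0.978;0.13 -0.105 0 0 0 -0.978")

```text
time_s: 3.5
eef_pos: [0.4498, 0.1704, 0.2401]
eef_rot: [2.124, 2.315, -0.0]
force: [0.0, 0.5, -0.1]
gripper_width: 1.003
```

play_rows(targets="0.2 0.017 0 0 0 -0.978;0.2 0.017 0 0 0 -0.978;0.2 0.017 0 0 0 -0.978;0.2 0.017 0 0 0 -0.978;0.2 0.017 0 0 0 -0.978;0.2 0.017 0 0 0 -0.978")

```text
time_s: 4.1
eef_pos: [0.4496, 0.2306, 0.2401]
eef_rot: [1.104, 2.941, -0.0]
force: [-0.4, -0.5, 0.4]
gripper_width: 1.002
```

play_rows(targets="0.128 0.198 0 0 0 -0.98;0.128 0.198 0 0 0 -0.98;0.128 0.198 0 0 0 -0.98;0.128 0.198 0 0 0 -0.98;0.128 0.198 0 0 0 -0.98;0.128 0.198 0 0 0 -0.98;0.128 0.198 0 0 0 -0.98")

```text
time_s: 4.8
eef_pos: [0.4597, 0.3006, 0.2401]
eef_rot: [-0.077, 3.14, -0.0]
force: [0.0, -0.1, 0.4]
gripper_width: 1.002
```

```bash
python3 - <<'E'
from h import *
s=r.state();p0,R0=pose();print(p0,R0.as_matrix().round(3).tolist(),s["time_s"],s["joints"])
m=r.camera_model("wrist")
cv2.imwrite("pics/w1.png",r.read_camera("wrist")[:,:,::-1])
print(m)
c,s_=np.cos(np.radians(3.2)),np.sin(np.radians(3.2))
P=[[.505+c*a*.075-s_*b*.0125,.373+s_*a*.075+c*b*.0125,.073] for a,b in((1,1),(1,-1),(-1,-1),(-1,1))]
print(w2px(m,P).round(0).tolist())
plan([.505,.373,.20],183.2)
E
```

```text
[0.4596816  0.30055762 0.24006099] [[-0.999, -0.049, 0.0], [-0.049, 0.999, -0.0], [-0.0, -0.0, -1.0]] 4.8 [ 5.79268875e-01  3.29088017e-01  2.14594492e-01  1.45620213e+00
 -3.33266938e-04  5.30195453e-01]
{'fov_y': 68.94683708596537, 'cx': 315.4606285616391, 'cy': 201.0220432850242, 'dist_coeffs': array([-0.03232411,  0.        ,  0.        ,  0.        ,  0.        ]), 'world_to_cam': array([[-5.02532082e-02,  9.98736469e-01,  2.82929872e-04,
        -2.77166352e-01],
       [ 9.47261632e-01,  4.75733830e-02,  3.16910356e-01,
        -5.01263457e-01],
       [ 3.16496470e-01,  1.61937707e-02, -9.48455453e-01,
         2.63469213e-01],
       [ 0.00000000e+00,  0.00000000e+00,  0.00000000e+00,
         1.00000000e+00]])}
[[378.0, 268.0], [359.0, 269.0], [365.0, 155.0], [386.0, 155.0]]
row [-0.1628  0.2338  0.1336] [-0.0003  0.0004 -0.0078] rows>= 2.0 1.0
```

View pics/w1.png

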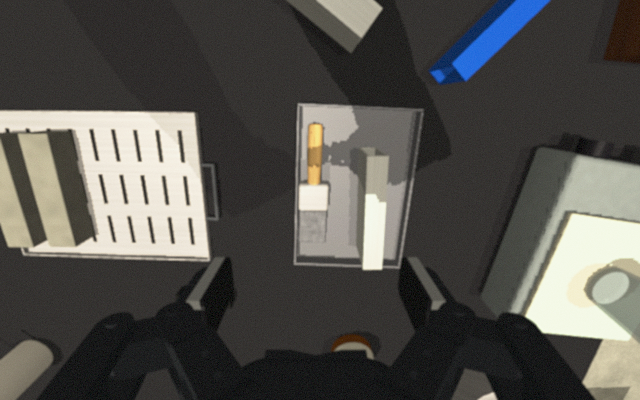

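Wrist view: the spacer top runs from about (362–383, 270) to (364–388, 150), roughly 3 px (2–3 mm) toward +y of the prediction. The gripper centres it anyway. Next I'll descend and grip near the top.

play_rows(targets="-0.163 0.24 0.1 0 0 -0.008;-0.163 0.24 0.1 0 0 -0.008;-0.163 0.24 0.2 0 0 -0.008;-0.163 0.24 0.3 0 0 -0.008;-0.163 0.24 0.4 0 0 -0.008;-0.163 0.24 0.5 0 0 -0.008;-0.163 0.24 0.55 0 0 -0.008;-0.163 0.24 0.587 0 0 -0.008;-0.163 0.24 0.587 0 0 -0.008;-0.163 0.24 0.587 0 0 -0.008")

```text
time_s: 5.85
eef_pos: [0.5051, 0.3755, 0.0647]
eef_rot: [-0.094, 3.139, 0.001]
force: [0.0, 0.1, 0.4]
gripper_width: 1.001
```

play_rows(targets="0 0 0 0 0 0;0 0 0 0 0 0;0 0 0 0 0 0;0 0 0 0 0 0;0 0 0 0 0 0;0 0 0 0 0 0;0 0 0 0 0 0;0 0 0 0 0 0", fingers=-1, force=30)

```text
time_s: 6.65
eef_pos: [0.5046, 0.3752, 0.0639]
eef_rot: [-0.096, 3.14, -0.0]
force: [0.1, 0.0, 0.1]
gripper_width: -0.0
```

play_rows(targets="0 0 -0.05 0 0 0;0 0 -0.2 0 0 0;0 0 -0.3 0 0 0;0 0 -0.4 0 0 0;0 0 -0.4 0 0 0")

```text
time_s: 7.15
eef_pos: [0.507, 0.377, 0.1897]
eef_rot: [-0.096, 3.132, 0.009]
force: [0.3, 0.1, 0.7]
gripper_width: 0.0
```

```bash
python3 - <<'E'
from h import *
s=r.state();p0,R0=pose();print(p0,R0.as_matrix().round(3).tolist(),s["time_s"],s["joints"],s["gripper_width"])
m=r.camera_model("wrist")
cv2.imwrite("pics/w2.png",r.read_camera("wrist")[:,:,::-1])
E
```

```text
[0.50697565 0.3770309  0.18968883] [[-0.998, -0.061, 0.008], [-0.061, 0.998, 0.006], [-0.009, 0.005, -1.0]] 7.15 [ 6.39653454e-01  5.06660087e-01  3.53877015e-01  1.40787515e+00
 -3.93914274e-04  5.78653213e-01] 0.0003934945785202613
```

View pics/w2.png

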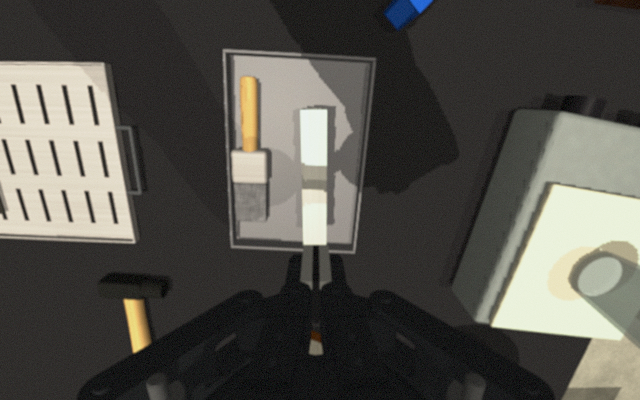

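The fingers closed on nothing (width 0). The spacer still stands in the tray, with its top at about (301–327, 109) to (304–327, 245). I'll measure it against the tool.

```bash
python3 - <<'E'
from h import *
m=r.camera_model("wrist")
p=[(301,109),(327,109),(327,244),(304,245)]
for z in(.03,.073):
    w=px2w(m,p,z);print(z,w.round(3).tolist(),w.mean(0))
print(w2px(m,[[.505,.375,.073],[.505,.375,.003],[.507,.377,.19],[.507,.377,.176]]))
# tray rim corners
print(px2w(m,[(224,51),(375,59),(354,251),(232,247)],.025).round(3).tolist())
mt=r.camera_model("top")
i=r.read_camera("top");cv2.imwrite("pics/t2.png",cv2.resize(i[130:240,160:300,::-1],None,fx=5,fy=5,interpolation=cv2.INTER_CUBIC))
i=r.read_camera("scene");cv2.imwrite("pics/s2.png",cv2.resize(i[90:230,330:530,::-1],None,fx=4,fy=4,interpolation=cv2.INTER_CUBIC))
E
```

```text
0.03 [[0.431, 0.357, 0.03], [0.429, 0.384, 0.03], [0.589, 0.396, 0.03], [0.592, 0.368, 0.03]] [0.51003816 0.37640137 0.03      ]
0.073 [[0.43, 0.359, 0.073], [0.428, 0.383, 0.073], [0.567, 0.393, 0.073], [0.57, 0.368, 0.073]] [0.49853974 0.37563137 0.073     ]
[[313.78488764 188.00281252]
 [313.89065187 172.18085525]
 [316.4155483  243.08675893]
 [316.2771765  233.60011758]]
[[0.378, 0.275, 0.025], [0.376, 0.431, 0.025], [0.599, 0.432, 0.025], [0.603, 0.277, 0.025]]
```

View pics/s2.png

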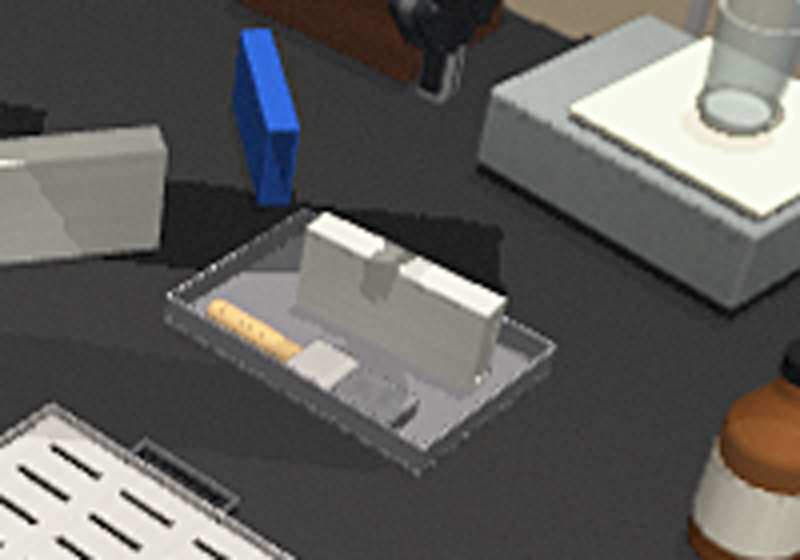

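```bash
python3 - <<'E'
from h import *
m=r.camera_model("scene")
c,s_=np.cos(np.radians(3.2)),np.sin(np.radians(3.2))
P=[[.505+c*a*.075-s_*b*.0125,.375+s_*a*.075+c*b*.0125,z] for z in(.003,.073) for a,b in((1,1),(1,-1),(-1,-1),(-1,1))]
print(((w2px(m,P)-[330,90])*4).round(0).tolist())
p0,R0=pose()
print(((w2px(m,[p0,p0-[0,0,.014]])-[330,90])*4).round(0).tolist(),p0,r.state()["gripper_width"])
E
```

```text
[[482.0, 377.0], [463.0, 394.0], [291.0, 302.0], [310.0, 287.0], [501.0, 300.0], [481.0, 316.0], [302.0, 226.0], [322.0, 211.0]]
[[424.0, 130.0], [421.0, 147.0]] [0.5042117  0.37497717 0.18323113] -0.004543523788575871
```

View pics/t2.png

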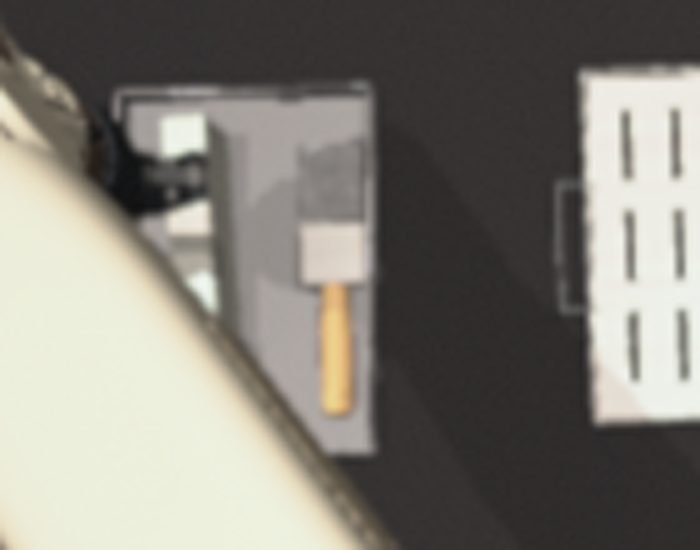

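The spacer is exactly where measured: the scene projection of its corners matches. But the fingertips show at about (435,100) in the scene crop, while the state puts them at (421,147). The real tips look about 40 mm higher than reported, so I'll check with one composite picture.

```bash
python3 - <<'E'
from h import *
a=r.read_camera("scene")[:,:,::-1].copy();b=r.read_camera("top")[:,:,::-1].copy();s=r.state();p=np.array(s["eef_pos"]);print(p,s["joints"])
print(w2px(r.camera_model("scene"),[p,p-[0,0,.014]]).round(1),w2px(r.camera_model("top"),[p,p-[0,0,.014]]).round(1))
A=cv2.resize(a[50:150,390:490],None,fx=4,fy=4,interpolation=cv2.INTER_CUBIC)
B=cv2.resize(b[140:190,170:220],None,fx=8,fy=8,interpolation=cv2.INTER_CUBIC)
cv2.imwrite("pics/c3.png",np.hstack([A,B]))
# joint model guess
E
```

```text
[0.50365848 0.37457431 0.18208001] [ 6.39651763e-01  5.12558544e-01  3.43859329e-01  1.40541414e+00
 -3.62895333e-04  5.78631644e-01]
[[435.7 122.8]
 [434.8 127.1]] [[188.4 173. ]
 [189.6 173.7]]
```

View pics/c3.png

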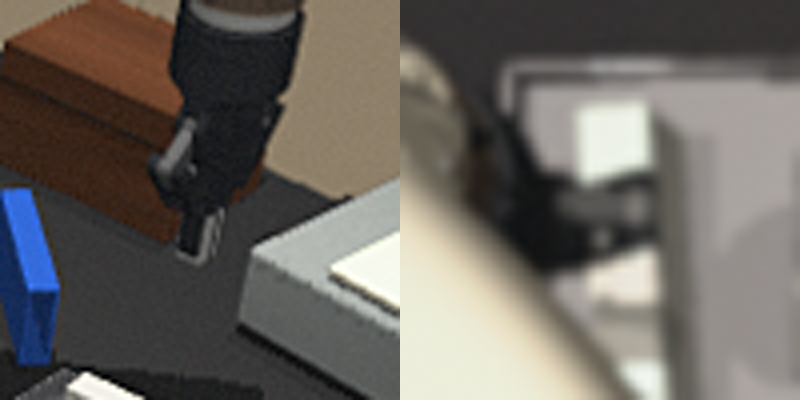

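```bash
python3 - <<'E'
from h import *
P=[];q=[]
for n,x in(("scene",(439.8,115.3)),("top",(201,167))):
    m=r.camera_model(n);P.append(np.array(m["world_to_cam"])[:3]);q.append(cv2.undistortPoints(np.array([[x]],float),K(m),np.array(m["dist_coeffs"]))[0,0])
X=cv2.triangulatePoints(P[0],P[1],q[0],q[1])[:,0];X=X[:3]/X[3];print(X,[w2px(r.camera_model(n),[X]).round(1).tolist() for n in("scene","top")],r.state()["eef_pos"])
E
```

```text
[0.52192109 0.33587249 0.22919221] [[[435.4, 115.8]], [[198.3, 163.7]]] [0.50365848 0.37457431 0.18208001]
```

```bash
python3 - <<'E'
from h import *
m=r.camera_model("wrist");p0,R0=pose();print(p0)
ms=r.camera_model("scene")
for z in(.14,.16,.18,.2,.22): print(z,"scene",(px2w(ms,[(439.8,115.3)],z)[0]-p0).round(4),"wrist",[(px2w(m,[(316,v)],z)[0]-p0).round(4).tolist() for v in(248,256)])
i=r.read_camera("wrist")[:,:,::-1]
cv2.imwrite("pics/w3.png",np.hstack([cv2.resize(i[220:370,270:365],None,fx=4,fy=4,interpolation=cv2.INTER_CUBIC)]))
E
```

```text
[0.50365848 0.37457431 0.18208001]
0.14 scene [-0.0498  0.0985 -0.0421] wrist [[0.0279, 0.0022, -0.0421], [0.0352, 0.0026, -0.0421]]
0.16 scene [-0.0331  0.07   -0.0221] wrist [[0.0176, 0.0015, -0.0221], [0.0241, 0.0019, -0.0221]]
0.18 scene [-0.0164  0.0415 -0.0021] wrist [[0.0072, 0.0008, -0.0021], [0.0131, 0.0012, -0.0021]]
0.2 scene [0.0003 0.013  0.0179] wrist [[-0.0032, 0.0002, 0.0179], [0.002, 0.0005, 0.0179]]
0.22 scene [ 0.0169 -0.0155  0.0379] wrist [[-0.0136, -0.0005, 0.0379], [-0.0091, -0.0002, 0.0379]]
```

View pics/w3.png

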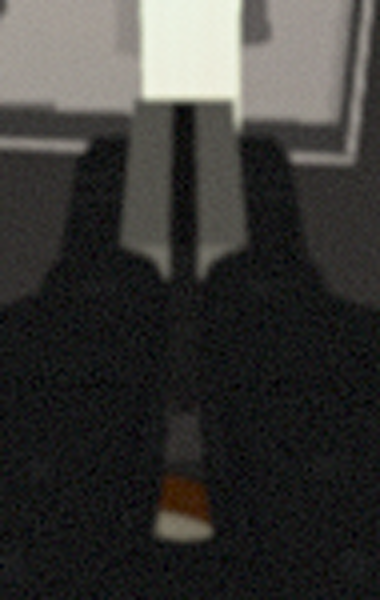

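Both rays agree that the shut fingertips are about 20 mm above the reported TCP, where the brief says 14 mm below. That's also why closing at z = 0.064 passed over the spacer's 0.073 top. I'll retry lower with the fingers half open, which clears the tray walls and brush whichever figure is right, and check the width.

play_rows(targets="0 0 0 0 0 0;0 0 0.1 0 0 0;0 0 0.2 0 0 0;0 0 0.3 0 0 0;0 0 0.35 0 0 0;0 0 0.38 0 0 0;0 0 0.38 0 0 0", fingers=0.2)

```text
time_s: 8.15
eef_pos: [0.5036, 0.3745, 0.0681]
eef_rot: [0.096, -3.138, 0.004]
force: [-0.6, 0.5, 0.5]
gripper_width: 0.598
```

play_rows(targets="0 0 0.03 0 0 0;0 0 0.06 0 0 0;0 0 0.09 0 0 0;0 0 0.12 0 0 0;0 0 0.12 0 0 0")

```text
time_s: 8.65
eef_pos: [0.5035, 0.3744, 0.0321]
eef_rot: [0.096, -3.138, 0.003]
force: [0.5, -0.3, -0.2]
gripper_width: 0.599
```

play_rows(targets="0 0 0 0 0 0;0 0 0 0 0 0;0 0 0 0 0 0;0 0 0 0 0 0;0 0 0 0 0 0;0 0 0 0 0 0", fingers=-1)

```text
time_s: 9.25
eef_pos: [0.5049, 0.3755, 0.0344]
eef_rot: [-0.096, 3.139, 0.001]
force: [0.7, 0.1, 1.8]
gripper_width: 0.281
```

Gripped: width 0.281 × 85 ≈ 24 mm. Now I'll lift and carry it over the tray.

```bash
python3 - <<'E'
from h import *
p0,R0=pose();print(p0,R0.as_matrix().round(3).tolist())
a=plan([.505,.375,.185],183.5)
a=plan([.505,.17,.185],182.5,*a)
a=plan([.5035,-.0186,.115],181.5,*a)
E
```

```text
[0.50490591 0.37549536 0.0344099 ] [[-0.998, -0.061, 0.001], [-0.061, 0.998, 0.0], [-0.001, 0.0, -1.0]]
row [-0.0008 -0.0015 -0.502 ] [ 0.0005  0.0014 -0.0001] rows>= 4.0 1.0
row [ 0.0417 -0.6821  0.    ] [0.     0.     0.0222] rows>= 5.0 1.0
row [ 0.0324 -0.6279  0.2333] [0.     0.     0.0222] rows>= 5.0 1.0
```

play_rows(targets="0 0 -0.05 0 0 0;0 0 -0.15 0 0 0;0 0 -0.28 0 0 0;0 0 -0.4 0 0 0;0 0 -0.5 0 0 0;0 0 -0.5 0 0 0")

```text
time_s: 9.85
eef_pos: [0.5068, 0.3768, 0.1892]
eef_rot: [-0.095, 3.132, 0.008]
force: [0.6, 0.5, -2.3]
gripper_width: 0.28
```

play_rows(targets="0.005 -0.08 0 0 0 0;0.015 -0.21 0 0 0 0.01;0.02 -0.34 0 0 0 0.02;0.03 -0.47 0 0 0 0.022;0.04 -0.6 0 0 0 0.022;0.042 -0.68 0 0 0 0.022;0.042 -0.68 0 0 0 0.022")

```text
time_s: 10.55
eef_pos: [0.5032, 0.1673, 0.1824]
eef_rot: [0.062, -3.138, 0.004]
force: [-0.5, -0.3, -1.9]
gripper_width: 0.28
```

play_rows(targets="0.004 -0.08 0 0 0 0;0.01 -0.21 0.03 0 0 0.01;0.02 -0.34 0.08 0 0 0.022;0.025 -0.46 0.14 0 0 0.022;0.03 -0.56 0.2 0 0 0.022;0.032 -0.628 0.233 0 0 0.022;0.032 -0.628 0.233 0 0 0.022;0.032 -0.628 0.233 0 0 0.022")

```text
time_s: 11.35
eef_pos: [0.5024, -0.0174, 0.1131]
eef_rot: [0.041, -3.139, -0.001]
force: [-1.0, 0.3, -2.0]
gripper_width: 0.285
```

```bash
python3 - <<'E'
from h import *
s=r.state();p0,R0=pose();print(p0,R0.as_matrix().round(3).tolist(),s["time_s"],s["gripper_width"],s["force"])
a=r.read_camera("scene")[:,:,::-1]
mw=r.camera_model("wrist");w=r.read_camera("wrist")[:,:,::-1]
p=w2px(r.camera_model("scene"),[p0])[0].astype(int);print(p)
x,y=p[0]-50,p[1]-55
A=cv2.resize(a[y:y+150,x-20:x+80],None,fx=4,fy=4,interpolation=cv2.INTER_CUBIC)
W=cv2.resize(w[100:310,220:360],(400,600),interpolation=cv2.INTER_CUBIC)
cv2.imwrite("pics/c4.png",np.hstack([A,W]));print(x-20,y)
print("last top corners in wrist",w2px(mw,[[.585,-.038,.044],[.586,-.078,.044],[.423,-.083,.044],[.422,-.041,.044]]).round(1).tolist())
E
```

```text
[ 0.50239008 -0.01741345  0.11306191] [[-1.0, -0.026, -0.002], [-0.026, 1.0, 0.001], [0.002, 0.001, -1.0]] 11.35 0.28526750073839446 [-1.01167835  0.26422289 -1.9853864 ]
[330 209]
260 154
last top corners in wrist [[291.0, 284.4], [249.3, 284.1], [233.8, 105.0], [287.5, 105.0]]
```

View pics/c4.png

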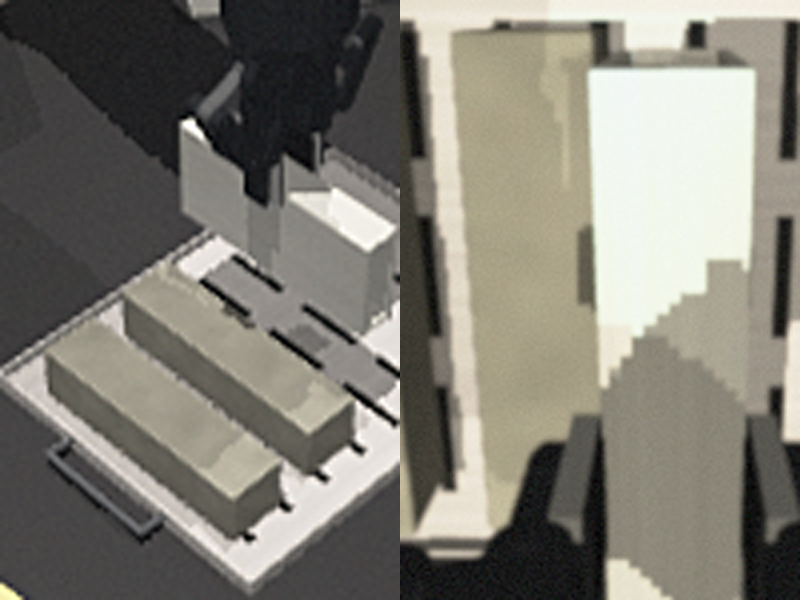

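Picture 11 of 12. Left: the spacer hangs upright in the jaws, with the tips about 25 mm below its top, so they'll sit about 5 mm above the prism tops. Right: the last prism's edges match the prediction to about 1 px sideways, and its centre x reads nearer 0.505. Next I'll lower it 5 mm off the prism.

```bash
python3 - <<'E'
from h import *
p0,R0=pose();print(p0,r.state()["force"])
a=plan([.5045,-.0215,.038],181.5)
E
```

```text
[ 0.50328545 -0.01674314  0.11411846] [-0.67452192 -0.35585892 -2.40873805]
row [-0.0035 -0.016   0.2537] [0.0004 0.0005 0.0021] rows>= 2.0 1.0
```

play_rows(targets="-0.003 -0.016 0.06 0 0 0.002;-0.003 -0.016 0.12 0 0 0.002;-0.003 -0.016 0.17 0 0 0.002;-0.003 -0.016 0.21 0 0 0.002;-0.003 -0.016 0.24 0 0 0.002;-0.003 -0.016 0.254 0 0 0.002;-0.003 -0.016 0.254 0 0 0.002;-0.003 -0.016 0.254 0 0 0.002")

```text
time_s: 12.25
eef_pos: [0.5046, -0.0225, 0.0385]
eef_rot: [-0.039, 3.14, -0.0]
force: [-0.1, 0.2, -2.2]
gripper_width: 0.282
```

```bash
python3 - <<'E'
from h import *
for _ in range(6):
    r.read_camera("top");s=r.state();print(np.round(s["eef_pos"],4),np.round(s["force"],2))
E
```

```text
[ 0.5048 -0.0226  0.0386] [ 1.34 -0.03 -1.59]
[ 0.5048 -0.0226  0.0386] [ 0.16  0.42 -1.58]
[ 0.5047 -0.0227  0.0386] [ 0.01 -0.99 -1.61]
[ 0.5046 -0.0227  0.0385] [ 0.04  0.12 -2.84]
[ 0.5045 -0.0227  0.0385] [-0.64 -0.36 -1.69]
[ 0.5044 -0.0227  0.0383] [ 0.3  -0.82 -2.46]
```

play_rows(targets="0 -0.005 0.005 0 0 0;0 -0.01 0.005 0 0 0;0 -0.01 0.005 0 0 0")

```text
time_s: 12.85
eef_pos: [0.5041, -0.0259, 0.0364]
eef_rot: [-0.038, 3.141, -0.0]
force: [0.4, -0.1, -1.7]
gripper_width: 0.279
```

play_rows(targets="0 -0.0015 0 0 0 0;0 -0.003 0 0 0 0;0 -0.003 0 0 0 0")

```text
time_s: 13.15
eef_pos: [0.5042, -0.0266, 0.0364]
eef_rot: [-0.039, 3.141, -0.0]
force: [-0.4, -0.2, -2.1]
gripper_width: 0.28
```

play_rows(targets="0 -0.0015 0 0 0 0;0 -0.003 0 0 0 0;0 -0.003 0 0 0 0")

```text
time_s: 13.45
eef_pos: [0.5042, -0.027, 0.0364]
eef_rot: [-0.039, 3.141, 0.001]
force: [0.5, 2.9, -1.8]
gripper_width: 0.282
```

```bash
python3 - <<'E'
from h import *
F=[]
for _ in range(6):
    r.read_camera("top");s=r.state();F.append(np.r_[s["eef_pos"],s["force"],s["torque"]])
print(np.mean(F,0).round(3))
E
```

```text
[ 0.504 -0.027  0.036 -0.112  2.472 -1.818  0.542  0.039 -0.095]
```

Contact at y ≈ −0.027 with about 2.5 N, as predicted. Now I'll ease off slightly, lower the last mm, and release.

play_rows(targets="0 0.001 0 0 0 0;0 0.001 0.002 0 0 0;0 0.001 0.004 0 0 0;0 0.001 0.004 0 0 0")

```text
time_s: 14.15
eef_pos: [0.5042, -0.0271, 0.0354]
eef_rot: [-0.039, 3.141, -0.0]
force: [-0.6, 2.5, 0.4]
gripper_width: 0.28
```

play_rows(targets="0 0 0 0 0 0;0 0 0 0 0 0;0 0 0 0 0 0", fingers=0.1)

```text
time_s: 14.45
eef_pos: [0.5045, -0.0276, 0.0354]
eef_rot: [-0.039, 3.14, -0.002]
force: [-0.6, -0.1, -0.3]
gripper_width: 0.55
```

play_rows(targets="0 0 -0.05 0 0 0;0 0 -0.15 0 0 0;0 0 -0.3 0 0 0;0 0 -0.45 0 0 0;0 0 -0.6 0 0 0;0 0 -0.6 0 0 0")

```text
time_s: 15.05
eef_pos: [0.5084, -0.0276, 0.2225]
eef_rot: [-0.039, 3.127, -0.003]
force: [0.8, -0.6, -0.1]
gripper_width: 0.552
```

```bash
python3 - <<'E'
from h import *
p0,R0=pose();s=r.state();print(p0,s["joints"],s["time_s"])
a=plan([.5,-.2,.215],183)
a=plan([.4544,-.3795,.17],185.3,*a)
E
```

```text
[ 0.50842731 -0.02759689  0.22248852] [-5.37112534e-02  2.40072143e-01  4.84019994e-02  1.36490582e+00
 -7.95469642e-04 -7.84279394e-02] 15.05
row [ 0.0426 -0.5738  0.0255] [-0.0027  0.0179 -0.0352] rows>= 4.0 1.0
row [ 0.1831 -0.5896  0.15  ] [ 0.      0.     -0.0511] rows>= 4.0 1.0
```

play_rows(targets="0.01 -0.12 0.02 0 0.018 -0.01;0.02 -0.28 0.025 0 0.018 -0.02;0.03 -0.43 0.025 0 0.018 -0.035;0.043 -0.574 0.025 0 0.018 -0.035;0.043 -0.574 0.025 0 0.018 -0.035;0.043 -0.574 0.025 0 0.018 -0.035", fingers=0.53)

```text
time_s: 15.65
eef_pos: [0.4949, -0.2005, 0.2069]
eef_rot: [0.078, -3.126, -0.0]
force: [-0.1, -0.5, -0.2]
gripper_width: 0.764
```

play_rows(targets="0.04 -0.12 0.05 0 0 0;0.09 -0.28 0.1 0 0 -0.02;0.13 -0.43 0.15 0 0 -0.04;0.183 -0.59 0.15 0 0 -0.051;0.183 -0.59 0.15 0 0 -0.051;0.183 -0.59 0.15 0 0 -0.051")

```text
time_s: 16.25
eef_pos: [0.4492, -0.3789, 0.1629]
eef_rot: [0.143, -3.124, -0.002]
force: [-0.0, 0.9, 1.0]
gripper_width: 0.768
```

```bash
python3 - <<'E'
from h import *
for _ in range(2): r.read_camera("scene")
mw=r.camera_model("wrist");w=r.read_camera("wrist")[:,:,::-1];s=r.state();print(s["eef_pos"],s["eef_rot"],s["joints"],s["time_s"])
P=[[.53,-.353,.055],[.536,-.392,.055],[.378,-.407,.055],[.374,-.366,.055]]
q=w2px(mw,P);print(q.round(0).tolist())
W=cv2.resize(w[80:330,220:450],None,fx=2,fy=2,interpolation=cv2.INTER_CUBIC)
t=r.read_camera("top")[:,:,::-1];T=cv2.resize(t[130:225,265:345],None,fx=4,fy=4,interpolation=cv2.INTER_CUBIC)
C=np.zeros((500,780,3),np.uint8);C[:,:460]=W;C[:380,460:]=T;cv2.imwrite("pics/c5.png",C)
plan([.4544,-.3795,.06],185.2)
E
```

```text
[ 0.4502041  -0.37732212  0.1637353 ] [ 1.48638770e-01 -3.12426726e+00 -3.73927001e-04] [-0.69243873  0.44277398  0.18503295  1.32340165 -0.00912255 -0.78747097] 16.4
[[331.0, 265.0], [294.0, 267.0], [291.0, 115.0], [336.0, 115.0]]
row [-0.0176 -0.0086  0.3461] [ 0.0007 -0.0173  0.0058] rows>= 3.0 1.0
```

View pics/c5.png

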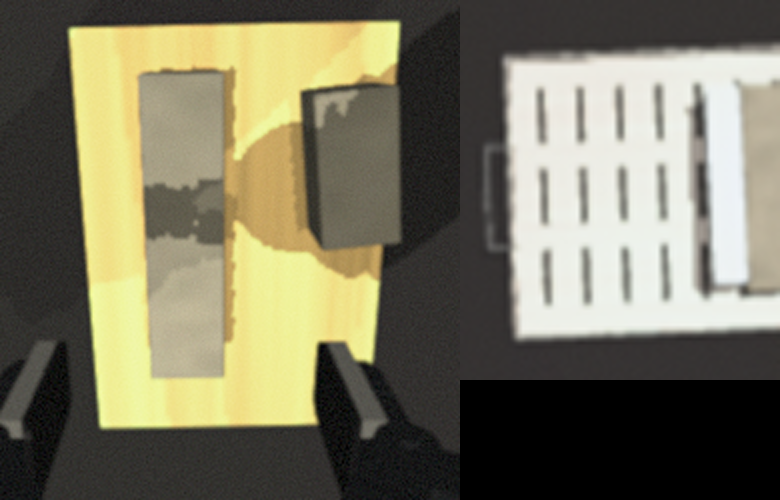

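Picture 12 of 12. Left: the new prism's top corners sit at (290,116), (332,115), (332,268) and (295,269) in wrist pixels, matching the prediction to about 3 px, and the half is clear of the fingers. Right: the spacer stands against the last prism, parallel to it. From here I'll check with numbers.

```bash
python3 - <<'E'
from h import *
mw=r.camera_model("wrist")
w=px2w(mw,[(332,268.5),(295.5,269),(290,116.5),(332,115)],.055);print(w.round(4).tolist(),w.mean(0))
e=w[0]+w[1]-w[2]-w[3];print(np.degrees(np.arctan2(e[1],e[0])))
plan([.456,-.3795,.06],185.2)
plan([.456,-.3795,.0155],185.2)
E
```

```text
[[0.5341, -0.351, 0.055], [0.5385, -0.3904, 0.055], [0.3801, -0.4075, 0.055], [0.375, -0.3692, 0.055]] [ 0.45691756 -0.37953104  0.055     ]
6.335930477936578
row [-0.0229 -0.0091  0.3461] [ 0.0007 -0.0173  0.0058] rows>= 3.0 1.0
row [-0.025  -0.0092  0.4944] [ 0.0007 -0.0173  0.0058] rows>= 3.0 1.0
```

play_rows(targets="-0.024 -0.009 0.1 0 -0.017 -0.005;-0.024 -0.009 0.2 0 -0.017 -0.005;-0.024 -0.009 0.3 0 -0.017 -0.005;-0.024 -0.009 0.36 0 -0.017 -0.005;-0.024 -0.009 0.39 0 -0.017 -0.005;-0.024 -0.009 0.39 0 -0.017 -0.005")

```text
time_s: 17.05
eef_pos: [0.455, -0.3797, 0.0455]
eef_rot: [0.154, -3.136, -0.003]
force: [0.2, 0.9, 0.3]
gripper_width: 0.772
```

play_rows(targets="0 0 0.03 0 0 0;0 0 0.06 0 0 0;0 0 0.09 0 0 0;0 0 0.1 0 0 0;0 0 0.1 0 0 0")

```text
time_s: 17.55
eef_pos: [0.4546, -0.381, 0.0157]
eef_rot: [0.151, -3.136, -0.002]
force: [-0.1, 0.6, 0.8]
gripper_width: 0.764
```

play_rows(targets="0 0 0 0 0 0;0 0 0 0 0 0;0 0 0 0 0 0;0 0 0 0 0 0;0 0 0 0 0 0;0 0 0 0 0 0", fingers=-1, force=40)

```text
time_s: 18.15
eef_pos: [0.4555, -0.3814, 0.0171]
eef_rot: [-0.151, 3.138, 0.0]
force: [-0.7, 1.5, 5.9]
gripper_width: 0.457
```

```bash
python3 - <<'E'
from h import *
p0,R0=pose();s=r.state();print(p0,R0.as_matrix().round(3).tolist(),s["time_s"],s["force"])
a=plan([.456,-.3795,.12],185.5)
a=plan([.48,-.17,.13],183.5,*a)
a=plan([.504,.05,.13],181.5,*a)
E
```

```text
[ 0.45552982 -0.3814429   0.01713744] [[-0.995, -0.096, 0.0], [-0.096, 0.995, 0.0], [-0.0, -0.0, -1.0]] 18.15 [-0.69507549  1.46341771  5.86506595]
row [-0.0023  0.0063 -0.3429] [-0.      0.0004  0.0006] rows>= 3.0 1.0
row [-0.1466  0.6875 -0.0333] [0.     0.     0.0444] rows>= 5.0 1.0
row [-0.1246  0.7271  0.    ] [0.     0.     0.0444] rows>= 5.0 1.0
```

play_rows(targets="0 0.002 -0.03 0 0 0;0 0.006 -0.12 0 0 0;0 0.006 -0.24 0 0 0;0 0.006 -0.34 0 0 0;0 0.006 -0.36 0 0 0;0 0.006 -0.36 0 0 0")

```text
time_s: 18.75
eef_pos: [0.4551, -0.3798, 0.1245]
eef_rot: [0.151, -3.138, 0.0]
force: [0.3, 0.4, -6.1]
gripper_width: 0.45
```

play_rows(targets="-0.02 0.09 0 0 0 0;-0.05 0.22 -0.02 0 0 0.01;-0.08 0.36 -0.033 0 0 0.02;-0.11 0.5 -0.033 0 0 0.03;-0.13 0.62 -0.033 0 0 0.044;-0.147 0.69 -0.033 0 0 0.044;-0.147 0.69 -0.033 0 0 0.044")

```text
time_s: 19.45
eef_pos: [0.477, -0.1656, 0.1315]
eef_rot: [0.104, -3.134, -0.006]
force: [0.1, -0.3, -5.9]
gripper_width: 0.455
```

play_rows(targets="-0.02 0.1 0 0 0 0;-0.04 0.23 0 0 0 0.01;-0.06 0.37 0 0 0 0.02;-0.08 0.5 0 0 0 0.03;-0.1 0.62 0 0 0 0.044;-0.12 0.7 0 0 0 0.044;-0.12 0.727 0 0 0 0.044;-0.12 0.727 0 0 0 0.044;-0.12 0.727 0 0 0 0.044")

```text
time_s: 20.35
eef_pos: [0.5005, 0.0495, 0.1333]
eef_rot: [0.041, -3.138, 0.001]
force: [-0.2, -0.7, -6.5]
gripper_width: 0.456
```

```bash
python3 - <<'E'
from h import *
r.read_camera("top");r.read_camera("top")
p0,R0=pose();s=r.state();print(p0,R0.as_matrix().round(3).tolist(),s["time_s"],s["force"],s["gripper_width"])
plan([.5025,.05,.03],181.5)
plan([.5025,.05,.0065],181.5)
E
```

```text
[0.50101328 0.04920983 0.133939  ] [[-1.0, -0.025, -0.002], [-0.025, 1.0, -0.0], [0.002, -0.0, -1.0]] 20.45 [ 0.87705499 -0.03915986 -5.91993273] 0.4564866433510831
row [-0.0057  0.0026  0.3465] [-0.0003 -0.0024 -0.0011] rows>= 3.0 1.0
row [-0.0058  0.0026  0.4248] [-0.0003 -0.0024 -0.0011] rows>= 3.0 1.0
```

play_rows(targets="-0.006 0.003 0.08 0 -0.002 0;-0.006 0.003 0.18 0 -0.002 0;-0.006 0.003 0.27 0 -0.002 0;-0.006 0.003 0.34 0 -0.002 0;-0.006 0.003 0.38 0 -0.002 0;-0.006 0.003 0.4 0 -0.002 0;-0.006 0.003 0.4 0 -0.002 0;-0.006 0.003 0.4 0 -0.002 0")

```text
time_s: 21.25
eef_pos: [0.5043, 0.0515, 0.0155]
eef_rot: [-0.042, 3.138, 0.001]
force: [-1.2, 0.9, -5.1]
gripper_width: 0.452
```

play_rows(targets="0 0 0.005 0 0 0;0 0 0.01 0 0 0;0 0 0.015 0 0 0;0 0 0.015 0 0 0;0 0 0.015 0 0 0")

```text
time_s: 21.75
eef_pos: [0.5031, 0.0517, 0.0101]
eef_rot: [-0.043, 3.14, 0.001]
force: [-0.4, 0.5, -5.3]
gripper_width: 0.452
```

play_rows(targets="0 0 0.003 0 0 0;0 0 0.006 0 0 0;0 0 0.009 0 0 0;0 0 0.011 0 0 0;0 0 0.011 0 0 0;0 0 0.011 0 0 0")

```text
time_s: 22.35
eef_pos: [0.5032, 0.0516, 0.0067]
eef_rot: [-0.043, 3.14, 0.001]
force: [0.3, -0.2, -5.8]
gripper_width: 0.458
```

```bash
python3 - <<'E'
from h import *
F=[]
for _ in range(4):
    r.read_camera("top");s=r.state();F.append(np.r_[s["eef_pos"],s["force"]])
print(np.mean(F,0).round(4))
E
```

```text
[ 0.5033  0.0516  0.0068  0.2981  0.3566 -5.8186]
```

Still hanging (−5.8 N), so I'll go down in fractions of a mm.

play_rows(targets="0 0 0.001 0 0 0;0 0 0.002 0 0 0;0 0 0.003 0 0 0;0 0 0.003 0 0 0")

```text
time_s: 22.95
eef_pos: [0.5033, 0.0516, 0.0062]
eef_rot: [-0.043, 3.14, 0.001]
force: [-1.7, 0.2, -1.6]
gripper_width: 0.454
```

play_rows(targets="0 0 0.001 0 0 0;0 0 0.002 0 0 0;0 0 0.002 0 0 0")

```text
time_s: 23.25
eef_pos: [0.5033, 0.0516, 0.0061]
eef_rot: [-0.043, 3.14, 0.001]
force: [-3.1, -0.6, 5.6]
gripper_width: 0.454
```

The prism is set down. I'll release it, rise, shut the fingers, and come down on its +y side to push.

play_rows(targets="0 0 0 0 0 0;0 0 0 0 0 0;0 0 0 0 0 0;0 0 0 0 0 0", fingers=0.5)

```text
time_s: 23.65
eef_pos: [0.5036, 0.0517, 0.0053]
eef_rot: [-0.043, 3.14, 0.001]
force: [0.3, 0.4, -0.6]
gripper_width: 0.748
```

play_rows(targets="0 0 -0.05 0 0 0;0 0 -0.15 0 0 0;0 0 -0.25 0 0 0;0 0 -0.33 0 0 0;0 0 -0.33 0 0 0")

```text
time_s: 24.15
eef_pos: [0.5063, 0.0519, 0.108]
eef_rot: [-0.043, 3.132, 0.002]
force: [0.3, -0.5, 0.4]
gripper_width: 0.75
```

play_rows(targets="0.004 0.06 0 0 0 0;0.004 0.12 0 0 0 0;0.004 0.165 0 0 0 0;0.004 0.165 0 0 0 0;0.004 0.165 0 0 0 0;0.004 0.165 0 0 0 0", fingers=-1)

```text
time_s: 24.75
eef_pos: [0.5004, 0.1005, 0.1039]
eef_rot: [-0.042, 3.141, 0.0]
force: [-0.1, -0.1, 0.6]
gripper_width: 0.001
```

```bash
python3 - <<'E'
from h import *
i=r.read_camera("top")[:,:,::-1];cv2.imwrite("pics/t6.png",i)
p0,R0=pose();s=r.state();print(p0,R0.as_matrix().round(3).tolist(),s["time_s"],s["gripper_width"])
plan([.502,.1015,.003],181.5)
# prisms: greyish-brown blobs in the top view of the tray
m=r.camera_model("top");c=i[140:215,275:380].reshape(-1,3)
for x in range(285,372): print(x,i[190,x].tolist(),end=" ")
E
```

```text
[0.50045491 0.10042631 0.10403505] [[-1.0, -0.027, 0.001], [-0.027, 1.0, 0.0], [-0.001, 0.0, -1.0]] 24.8 -0.0003316491065851879
row [-0.0051  0.0034  0.3368] [0.0002 0.0007 0.0005] rows>= 3.0 1.0
285 [204, 228, 236] 286 [204, 228, 236] 287 [204, 228, 236] 288 [204, 228, 236] 289 [205, 229, 236] 290 [204, 229, 235] 291 [204, 228, 236] 292 [204, 229, 236] 293 [204, 229, 236] 294 [204, 228, 236] 295 [204, 228, 235] 296 [205, 229, 236] 297 [204, 228, 236] 298 [204, 228, 236] 299 [204, 228, 236] 300 [203, 228, 236] 301 [203, 228, 236] 302 [203, 228, 236] 303 [202, 227, 236] 304 [201, 226, 235] 305 [199, 225, 234] 306 [197, 224, 233] 307 [194, 221, 231] 308 [189, 217, 227] 309 [182, 208, 221] 310 [169, 194, 207] 311 [151, 174, 185] 312 [144, 161, 171] 313 [182, 194, 205] 314 [206, 218, 226] 315 [193, 204, 216] 316 [190, 201, 212] 317 [210, 221, 228] 318 [219, 226, 233] 319 [219, 226, 233] 320 [219, 226, 234] 321 [220, 227, 235] 322 [209, 221, 228] 323 [157, 165, 174] 324 [119, 125, 130] 325 [100, 104, 110] 326 [92, 96, 101] 327 [128, 137, 140] 328 [206, 223, 223] 329 [228, 238, 237] 330 [228, 238, 237] 331 [229, 239, 237] 332 [228, 239, 236] 333 [229, 239, 237] 334 [232, 241, 237] 335 [231, 237, 234] 336 [203, 215, 214] 337 [167, 185, 192] 338 [158, 179, 189] 339 [158, 180, 189] 340 [157, 179, 189] 341 [156, 178, 187] 342 [155, 177, 186] 343 [154, 176, 186] 344 [153, 176, 184] 345 [153, 176, 184] 346 [153, 176, 185] 347 [157, 178, 186] 348 [176, 193, 201] 349 [210, 222, 226] 350 [228, 236, 235] 351 [233, 239, 237] 352 [234, 241, 238] 353 [227, 234, 232] 354 [153, 162, 161] 355 [76, 81, 83] 356 [68, 77, 81] 357 [115, 132, 139] 358 [147, 168, 176] 359 [156, 177, 187] 360 [156, 178, 186] 361 [154, 177, 184] 362 [154, 177, 185] 363 [153, 176, 184] 364 [153, 175, 185] 365 [152, 173, 183] 366 [152, 173, 183] 367 [152, 174, 183] 368 [154, 176, 185] 369 [162, 182, 192] 370 [190, 206, 212] 371 [228, 236, 233]
```

play_rows(targets="-0.005 0 0.1 0 0 0;-0.005 0 0.2 0 0 0;-0.005 0 0.28 0 0 0;-0.005 0 0.32 0 0 0;-0.005 0 0.33 0 0 0;-0.005 0 0.33 0 0 0")

```text
time_s: 25.4
eef_pos: [0.5025, 0.1009, 0.0055]
eef_rot: [-0.042, 3.14, 0.001]
force: [0.2, 0.3, -0.1]
gripper_width: -0.003
```

play_rows(targets="0 -0.015 0.005 0 0 0;0 -0.03 0.005 0 0 0;0 -0.04 0.005 0 0 0;0 -0.045 0.005 0 0 0;0 -0.05 0.005 0 0 0;0 -0.05 0.005 0 0 0")

```text
time_s: 26.0
eef_pos: [0.5027, 0.0859, 0.0039]
eef_rot: [-0.042, 3.14, 0.001]
force: [-0.1, -0.2, -0.2]
gripper_width: 0.002
```

play_rows(targets="0 -0.006 0 0 0 0;0 -0.012 0 0 0 0;0 -0.018 0 0 0 0;0 -0.024 0 0 0 0;0 -0.03 0 0 0 0;0 -0.036 0 0 0 0")

```text
time_s: 26.6
eef_pos: [0.5032, 0.0754, 0.0039]
eef_rot: [-0.043, 3.14, 0.002]
force: [-0.1, 5.0, 1.4]
gripper_width: 0.002
```

play_rows(targets="0 -0.006 0 0 0 0;0 -0.012 0 0 0 0;0 -0.018 0 0 0 0;0 -0.024 0 0 0 0;0 -0.03 0 0 0 0;0 -0.036 0 0 0 0;0 -0.042 0 0 0 0;0 -0.048 0 0 0 0")

```text
time_s: 27.4
eef_pos: [0.5033, 0.0609, 0.0038]
eef_rot: [-0.043, 3.14, 0.001]
force: [0.1, 5.4, 3.5]
gripper_width: 0.003
```

```bash
python3 - <<'E'
from h import *
i=r.read_camera("top")[:,:,::-1]
s=r.state();print(s["eef_pos"],s["force"],s["joints"][5])
for v in(155,160,195,203): print(v,[int(x) for x in i[v,295:350].mean(1)])
E
```

```text
[0.50327464 0.06053077 0.00380904] [0.79677048 5.16734842 3.887267  ] 0.0926494000491177
155 [222, 222, 222, 223, 222, 222, 223, 223, 223, 225, 225, 225, 221, 219, 223, 225, 216, 208, 217, 216, 173, 152, 206, 223, 219, 198, 222, 227, 175, 108, 122, 179, 232, 239, 239, 239, 239, 239, 238, 224, 177, 161, 166, 168, 170, 173, 174, 174, 174, 173, 174, 179, 197, 226, 235]
160 [214, 212, 209, 208, 207, 207, 205, 204, 203, 201, 200, 198, 197, 202, 207, 210, 201, 174, 213, 231, 224, 171, 172, 221, 233, 224, 197, 160, 121, 75, 78, 147, 221, 234, 234, 234, 234, 234, 236, 230, 184, 155, 162, 169, 169, 170, 169, 170, 170, 170, 171, 174, 188, 219, 233]
195 [207, 207, 207, 207, 207, 208, 208, 208, 207, 208, 209, 208, 208, 208, 208, 208, 208, 208, 208, 207, 207, 208, 208, 208, 208, 209, 208, 208, 207, 205, 203, 199, 191, 177, 164, 188, 227, 234, 234, 236, 233, 206, 164, 147, 146, 147, 148, 149, 151, 151, 151, 152, 162, 175, 196]
203 [208, 208, 208, 207, 207, 208, 208, 208, 208, 208, 208, 208, 208, 208, 208, 208, 208, 208, 208, 208, 208, 207, 208, 208, 208, 208, 209, 209, 209, 207, 207, 205, 203, 199, 190, 175, 147, 117, 142, 137, 102, 92, 107, 119, 121, 120, 121, 121, 134, 158, 145, 133, 155, 189, 216]
```

Sliding steadily at about 5 N. Next a coarse stretch, then fine steps, watching for the force to rise.

play_rows(targets="0 -0.006 0 0 0 0;0 -0.012 0 0 0 0;0 -0.018 0 0 0 0;0 -0.024 0 0 0 0;0 -0.03 0 0 0 0;0 -0.036 0 0 0 0;0 -0.042 0 0 0 0;0 -0.046 0 0 0 0;0 -0.048 0 0 0 0")

```text
time_s: 28.35
eef_pos: [0.5036, 0.0465, 0.0038]
eef_rot: [-0.043, 3.14, 0.001]
force: [0.1, 5.5, 3.5]
gripper_width: 0.0
```

play_rows(targets="0 -0.002 0 0 0 0;0 -0.004 0 0 0 0;0 -0.006 0 0 0 0")

```text
time_s: 28.65
eef_pos: [0.5036, 0.0449, 0.0038]
eef_rot: [-0.043, 3.14, 0.001]
force: [-0.3, 5.1, 2.8]
gripper_width: 0.0
```

play_rows(targets="0 -0.002 0 0 0 0;0 -0.004 0 0 0 0")

```text
time_s: 28.85
eef_pos: [0.5037, 0.0437, 0.0038]
eef_rot: [-0.043, 3.14, 0.001]
force: [-0.8, 5.1, 2.8]
gripper_width: -0.001
```

play_rows(targets="0 -0.003 0 0 0 0;0 -0.006 0 0 0 0;0 -0.009 0 0 0 0;0 -0.01 0 0 0 0")

```text
time_s: 29.25
eef_pos: [0.5037, 0.0406, 0.0038]
eef_rot: [-0.043, 3.14, 0.001]
force: [-0.1, 5.1, 2.8]
gripper_width: 0.001
```

play_rows(targets="0 -0.002 0 0 0 0;0 -0.004 0 0 0 0")

```text
time_s: 29.45
eef_pos: [0.5038, 0.0397, 0.0038]
eef_rot: [-0.043, 3.14, 0.002]
force: [0.6, 6.6, 2.9]
gripper_width: -0.004
```

play_rows(targets="0 -0.002 0 0 0 0;0 -0.004 0 0 0 0")

```text
time_s: 29.65
eef_pos: [0.504, 0.0391, 0.0038]
eef_rot: [-0.044, 3.14, 0.004]
force: [0.2, 7.8, 1.4]
gripper_width: -0.002
```

```bash
python3 - <<'E'
from h import *
F=[]
for _ in range(3):
    i=r.read_camera("wrist");s=r.state();F.append(np.r_[s["eef_pos"],s["force"]])
print(np.mean(F,0).round(4))
g=i.mean(2)
m=r.camera_model("wrist")
# predicted rows/cols: spacer +y top edge, last prism +y... and new prism edges if in contact (centre y .0052)
for nm,P in {"spacer+y top":[.44,-.0165,.074],"spacer-y top":[.44,-.0415,.074],"new -y top":[.44,-.0165,.044],"new +y top":[.44,.0235,.044],"new end":[.424,.0035,.044]}.items(): print(nm,w2px(m,[P]).round(1).tolist())
v=int(w2px(m,[[.44,.0235,.044]])[0,1]);print(v,[(int(a)) for a in g[v,240:360]])
E
```

```text
[5.0400e-01 3.9100e-02 3.8000e-03 2.1770e-01 7.6696e+00 2.3644e+00]
spacer+y top [[159.0, 156.2]]
spacer-y top [[87.8, 154.6]]
new -y top [[193.4, 144.4]]
new +y top [[284.4, 146.7]]
new end [[236.9, 107.4]]
146 [148, 148, 152, 161, 160, 163, 157, 161, 162, 159, 160, 159, 158, 160, 158, 159, 159, 159, 160, 161, 160, 158, 159, 159, 157, 160, 158, 159, 160, 161, 162, 161, 161, 159, 160, 161, 160, 161, 157, 161, 162, 161, 147, 132, 101, 69, 57, 56, 63, 63, 57, 91, 130, 142, 143, 139, 143, 144, 146, 141, 145, 142, 138, 144, 174, 220, 232, 231, 231, 228, 229, 230, 228, 231, 229, 227, 227, 228, 229, 231, 229, 228, 230, 229, 228, 228, 229, 227, 229, 228, 229, 230, 224, 186, 117, 63, 57, 62, 63, 59, 61, 53, 64, 106, 174, 221, 229, 228, 227, 228, 228, 227, 225, 223, 227, 226, 225, 226, 227, 227]
```

The force stepped 5.1 → 7.8 N at y = 0.0391, where I predicted contact (0.039), and the prism's +y edge is at pixel 283.5 (284.4 predicted). The prism is against the spacer. I'll back off, rise, and check end alignment numerically.

play_rows(targets="0 0.01 0 0 0 0;0 0.03 0 0 0 0;0 0.05 -0.05 0 0 0;0 0.05 -0.2 0 0 0;0 0.05 -0.35 0 0 0;0 0.05 -0.5 0 0 0;0 0.05 -0.6 0 0 0;0 0.05 -0.6 0 0 0")

```text
time_s: 30.6
eef_pos: [0.5062, 0.0526, 0.1886]
eef_rot: [-0.042, 3.131, -0.001]
force: [0.7, 0.1, -0.4]
gripper_width: -0.004
```

play_rows(targets="0.1 -0.1 -0.1 0 0 0;0.2 -0.15 -0.2 0 0 0;0.2 -0.15 -0.2 0 0 0;0.2 -0.15 -0.2 0 0 0;0.2 -0.15 -0.2 0 0 0")

```text
time_s: 31.1
eef_pos: [0.4441, 0.0064, 0.2421]
eef_rot: [0.043, -3.14, -0.0]
force: [-0.3, -0.0, -0.8]
gripper_width: -0.0
```

```bash
cat > prof.py <<'E'
from h import *
from scipy.ndimage import map_coordinates
def ends(cam="wrist",lines=(("last",-.0601),("new",.005)),z=.044,xs=((.405,.445),(.565,.605)),avg=(-.012,-.006,0,.006,.012),x0=.505,yaw=1.5):
    r.read_camera(cam);m=r.camera_model(cam);g=r.read_camera(cam).astype(float).mean(2);t=np.tan(np.radians(yaw))
    for n,yc in lines:
        for a,b in xs:
            x=np.arange(a,b,.001);out=[]
            for d in avg:
                P=np.c_[x,yc+d+t*(x-x0),np.full(len(x),z)];q=w2px(m,P)
                v=map_coordinates(g,[q[:,1],q[:,0]],order=1);gr=np.abs(np.gradient(v));out.append((round(float(x[gr.argmax()]),4),int(gr.max())))
            print(cam,n,out)
E
python3 - <<'E'
from prof import *
for _ in range(3): r.read_camera("scene")
s=r.state();print(s["eef_pos"],s["time_s"])
ends("wrist")
ends("top")
cv2.imwrite("pics/w7.png",r.read_camera("wrist")[:,:,::-1])
E
```

```text
[0.44421699 0.00667782 0.24208524] 31.25
wrist last [(0.423, 38), (0.419, 48), (0.419, 40), (0.418, 36), (0.418, 38)]
wrist last [(0.594, 34), (0.593, 32), (0.593, 31), (0.593, 31), (0.593, 32)]
wrist new [(0.417, 52), (0.419, 44), (0.419, 46), (0.419, 46), (0.409, 29)]
wrist new [(0.594, 2), (0.577, 2), (0.574, 3), (0.58, 6), (0.572, 2)]
top last [(0.437, 1), (0.437, 2), (0.444, 0), (0.437, 0), (0.44, 0)]
top last [(0.579, 1), (0.594, 4), (0.604, 4), (0.604, 4), (0.605, 3)]
top new [(0.441, 0), (0.438, 0), (0.441, 0), (0.444, 0), (0.441, 0)]
top new [(0.605, 3), (0.605, 4), (0.605, 4), (0.605, 4), (0.605, 5)]
```

```bash
python3 - <<'E'
from prof import *
m=r.camera_model("wrist");g=cv2.imread("pics/w7.png").astype(float).mean(2)
t=np.tan(np.radians(1.5))
for n,yc in(("last",-.0601),("new",.006)):
    for a,b in((.408,.44),(.575,.603)):
        x=np.arange(a,b,.001);V=0
        for d in(-.008,-.004,0,.004,.008):
            q=w2px(m,np.c_[x,yc+d+t*(x-.505),np.full(len(x),.044)]);V=V+map_coordinates(g,[q[:,1],q[:,0]],order=1)/5
        print(n,a,V.astype(int).tolist(),q[[0,-1]].round(0).tolist())
E
```

```text
last 0.408 [225, 223, 222, 221, 220, 220, 222, 225, 226, 221, 202, 165, 125, 93, 73, 64, 65, 75, 92, 118, 138, 147, 151, 151, 151, 152, 151, 151, 151, 152, 152, 151, 151] [[267.0, 141.0], [268.0, 166.0]]
last 0.575 [177, 178, 177, 177, 178, 178, 177, 177, 179, 183, 191, 201, 212, 221, 226, 224, 218, 194, 165, 131, 115, 108, 121, 130, 132, 118, 98, 77, 61] [[273.0, 259.0], [274.0, 276.0]]
new 0.408 [238, 236, 232, 228, 226, 226, 228, 229, 231, 230, 221, 197, 148, 101, 74, 63, 63, 74, 94, 116, 132, 138, 140, 142, 144, 144, 144, 145, 144, 144, 145, 144, 143] [[320.0, 143.0], [320.0, 168.0]]
new 0.575 [54, 54, 55, 54, 53, 53, 54, 55, 54, 53, 53, 53, 52, 53, 53, 52, 52, 52, 54, 55, 52, 50, 50, 51, 51, 51, 52, 51, 51] [[319.0, 261.0], [319.0, 278.0]]
```

```bash
python3 - <<'E'
from prof import *
m=r.camera_model("wrist");g=cv2.imread("pics/w7.png").astype(float).mean(2)
def edge(xw,y0,y1,z):
    y=np.arange(y0,y1,.0005);q=w2px(m,np.c_[np.full(len(y),xw),y,np.full(len(y),z)]);v=map_coordinates(g,[q[:,1],q[:,0]],order=1);k=np.abs(np.gradient(v));return round(float(y[k.argmax()]),4),int(k.max())
for xw in(.435,.45,.465,.48,.5): print(xw,"new+y",edge(xw,.012,.035,.044),"sp+y",edge(xw,-.022,-.006,.074),"sp-y",edge(xw,-.05,-.032,.074))
print(r.state()["eef_pos"])
a=plan([.5045,-.0275,.085],181.5);plan([.5045,-.0275,.038],181.5,*a)
E
```

```text
0.435 new+y (0.028, 15) sp+y (-0.016, 27) sp-y (-0.042, 17)
0.45 new+y (0.029, 16) sp+y (-0.0155, 27) sp-y (-0.041, 14)
0.465 new+y (0.0295, 14) sp+y (-0.0155, 28) sp-y (-0.041, 14)
0.48 new+y (0.0305, 15) sp+y (-0.0145, 26) sp-y (-0.04, 15)
0.5 new+y (0.0295, 14) sp+y (-0.014, 30) sp-y (-0.039, 10)
[0.44454478 0.00657999 0.24320788]
row [-0.1966 -0.1193  0.5273] [0.0005 0.0002 0.0019] rows>= 4.0 1.0
row [0.     0.     0.1567] [0. 0. 0.] rows>= 1.0 0.0
```

The spacer and new prism edges run parallel. The ends agree to about 2 mm, so I'll accept that. Now I'll regrip the spacer.

play_rows(targets="-0.1 -0.06 0.08 0 0 0;-0.197 -0.118 0.16 0 0 0.002;-0.197 -0.118 0.28 0 0 0.002;-0.197 -0.118 0.4 0 0 0.002;-0.197 -0.118 0.5 0 0 0.002;-0.197 -0.118 0.528 0 0 0.002;-0.197 -0.118 0.528 0 0 0.002", fingers=0.1)

```text
time_s: 32.2
eef_pos: [0.5036, -0.0272, 0.0842]
eef_rot: [0.04, -3.139, -0.001]
force: [-0.1, 0.1, 0.2]
gripper_width: 0.55
```

```bash
python3 - <<'E'
from h import *
r.read_camera("top");s=r.state();print(s["eef_pos"],s["eef_rot"],s["force"],s["gripper_width"],s["time_s"])
plan([.5045,-.0270,.038],181.5)
E
```

```text
[ 0.50500854 -0.02724799  0.08577414] [-4.05229587e-02  3.14026048e+00  7.44480779e-04] [-0.39403873  0.18470577  0.37539938] 0.5521708530535424 32.25
row [0.0018 0.0008 0.1592] [ 0.0006  0.0014 -0.0005] rows>= 1.0 1.0
```

play_rows(targets="0.001 0 0.04 0 0 0;0.001 0 0.08 0 0 0;0.001 0 0.11 0 0 0;0.001 0 0.14 0 0 0;0.001 0 0.158 0 0 0;0.001 0 0.158 0 0 0;0.001 0 0.158 0 0 0")

```text
time_s: 32.95
eef_pos: [0.5045, -0.0273, 0.0379]
eef_rot: [-0.04, 3.14, 0.001]
force: [0.6, -0.1, 0.2]
gripper_width: 0.543
```

play_rows(targets="0 0 0 0 0 0;0 0 0 0 0 0;0 0 0 0 0 0;0 0 0 0 0 0;0 0 0 0 0 0", fingers=-1, force=30)

```text
time_s: 33.45
eef_pos: [0.505, -0.0271, 0.0385]
eef_rot: [-0.041, 3.139, 0.001]
force: [0.1, 0.7, 4.3]
gripper_width: 0.281
```

play_rows(targets="0 0 -0.01 0 0 0;0 0 -0.03 0 0 0;0 0 -0.06 0 0 0;0 0 -0.1 0 0 0;0 0 -0.15 0 0 0;0 0 -0.21 0 0 0;0 0 -0.28 0 0 0;0 0 -0.36 0 0 0;0 0 -0.44 0 0 0;0 0 -0.48 0 0 0;0 0 -0.48 0 0 0")

```text
time_s: 34.55
eef_pos: [0.5058, -0.0276, 0.1844]
eef_rot: [-0.04, 3.135, -0.0]
force: [0.3, -0.4, -2.2]
gripper_width: 0.278
```

```bash
python3 - <<'E'
from h import *
s=r.state();print(s["eef_pos"],s["eef_rot"],s["force"],s["gripper_width"],s["time_s"])
a=plan([.505,.17,.185],182.5);a=plan([.505,.374,.185],183.5,*a)
E
```

```text
[ 0.50584676 -0.02763987  0.18439715] [-3.98765420e-02  3.13532370e+00 -2.82381675e-04] [ 0.33454735 -0.39974251 -2.19942775] 0.27834969406383414 34.55
row [-0.0139  0.6587 -0.0021] [-0.0004  0.0077 -0.0232] rows>= 4.0 1.0
row [-0.0297  0.6794  0.    ] [ 0.      0.     -0.0222] rows>= 5.0 1.0
```

Spacer out, still held. Before moving on, I'll check the row with the wrist camera along the way, then return it to the tool tray.

play_rows(targets="0 0.08 0 0 0 0;-0.005 0.2 0 0 0 -0.01;-0.01 0.33 0 0 0 -0.02;-0.012 0.46 0 0 0 -0.022;-0.014 0.58 0 0 0 -0.022;-0.014 0.66 0 0 0 -0.022;-0.014 0.66 0 0 0 -0.022")

```text
time_s: 35.25
eef_pos: [0.5024, 0.1734, 0.1803]
eef_rot: [0.075, -3.139, -0.001]
force: [-0.2, 0.0, -1.9]
gripper_width: 0.281
```

play_rows(targets="0 0.08 0 0 0 0;-0.01 0.2 0 0 0 -0.01;-0.02 0.33 0 0 0 -0.02;-0.025 0.46 0 0 0 -0.022;-0.03 0.58 0 0 0 -0.022;-0.03 0.66 0 0 0 -0.022;-0.03 0.679 0 0 0 -0.022;-0.03 0.679 0 0 0 -0.022")

```text
time_s: 36.05
eef_pos: [0.5032, 0.3742, 0.1806]
eef_rot: [0.096, -3.139, 0.003]
force: [0.9, -0.3, -2.6]
gripper_width: 0.279
```

```bash
python3 - <<'E'
from h import *
r.read_camera("scene")
g=r.read_camera("top");cv2.imwrite("pics/t8.png",g[:,:,::-1]);m=r.camera_model("top")
s=r.state();print(s["eef_pos"],s["force"],s["gripper_width"],s["time_s"])
plan([.505,.374,.045],183.5)
from scipy.ndimage import map_coordinates
G=g.astype(float);sat=G[:,:,0]-G[:,:,2]  # mortar is brownish, tray white
lum=G.mean(2)
for xw in(.44,.47,.505,.54,.57):
    y=np.arange(-.155,.045,.001);q=w2px(m,np.c_[np.full(len(y),xw),y,np.full(len(y),.044)])
    v=map_coordinates(sat,[q[:,1],q[:,0]],order=1);k=np.gradient(v);idx=[i for i in range(2,len(k)-2) if abs(k[i])>=abs(k[i-2:i+3]).max() and abs(k[i])>2.5]
    print(xw,[(round(float(y[i]),3),int(np.sign(k[i]))) for i in idx])
E
```

```text
[0.50365889 0.37291333 0.18138075] [-0.35692375 -1.01143213 -2.89502307] 0.2821447869158709 36.15
row [-0.0047  0.0039  0.4546] [-0.0017 -0.0002 -0.0027] rows>= 3.0 1.0
0.44 [(-0.148, 1), (-0.106, -1), (-0.087, 1), (-0.044, -1), (-0.02, 1), (0.029, -1)]
0.47 [(-0.149, 1), (-0.106, -1), (-0.085, 1), (-0.042, -1), (-0.017, 1), (0.023, -1)]
0.505 [(-0.147, 1), (-0.107, -1), (-0.085, 1), (-0.042, -1), (-0.018, 1), (0.025, -1)]
0.54 [(-0.145, 1), (-0.105, -1), (-0.083, 1), (-0.04, -1), (-0.018, 1), (0.025, -1)]
0.57 [(-0.145, 1), (-0.102, -1), (-0.081, 1), (-0.038, -1), (-0.019, 1)]
```

Rough edges suggest a slight taper in the gap. I'll measure properly by segmenting the three prisms in the same picture.

```bash
python3 - <<'E'
from h import *
m=r.camera_model("top")
def rect(fn):
    i=cv2.imread(fn);U=cv2.resize(i[130:225,265:390],None,fx=6,fy=6,interpolation=cv2.INTER_CUBIC).astype(int)
    sat=U[:,:,2]-U[:,:,0];lum=U.mean(2)
    print("sat prism/white",sat[280,450],sat[280,200],lum[280,450])
    M=((sat>22)&(lum>105)&(lum<205)).astype(np.uint8)
    M=cv2.morphologyEx(M,cv2.MORPH_OPEN,np.ones((9,9),np.uint8))
    n,L,S,C=cv2.connectedComponentsWithStats(M)
    for k in range(1,n):
        if S[k,4]<3000: continue
        ys,xs=np.nonzero(L==k);q=np.c_[(xs+.5)/6-.5+265,(ys+.5)/6-.5+130]
        w=px2w(m,q,.044)[:,:2]
        c=w.mean(0);e=np.linalg.eigh(np.cov(w.T))[1][:,1];e*=np.sign(e[0]);yaw=np.arctan2(e[1],e[0])
        a=(w-c)@e;b=(w-c)@[-e[1],e[0]]
        # side lines from per-slice extremes
        bins=np.arange(-.06,.061,.01);sl=[[np.percentile(b[abs(a-t)<.005],p) for t in bins] for p in(1,99)]
        sy=[np.degrees(yaw+np.polyfit(bins,s_,1)[0]).round(2) for s_ in sl]
        ex=[np.percentile(a,.5),np.percentile(a,99.5)]
        print(c.round(4),"yaw",np.degrees(yaw).round(2),"sides",sy,"ends x",(c[0]+np.array(ex)*e[0]).round(4),"width",round(np.mean(np.array(sl[1])-sl[0]),4),"bbox",S[k,:4])
    return
for f in("pics/top0.png","pics/t8.png"): print(f);rect(f)
E
```

```text
pics/top0.png
sat prism/white 31 7 176.33333333333334
[ 0.5102 -0.1255] yaw 1.83 sides [np.float64(1.8), np.float64(1.81)] ends x [0.4324 0.5884] width 0.0383 bbox [542 116  92 308]
[ 0.5051 -0.0609] yaw 1.26 sides [np.float64(1.16), np.float64(1.37)] ends x [0.4274 0.5831] width 0.0386 bbox [418 126  89 310]
pics/t8.png
sat prism/white 31 7 174.66666666666666
[ 0.5103 -0.1254] yaw 1.83 sides [np.float64(1.77), np.float64(1.8)] ends x [0.4324 0.5885] width 0.0383 bbox [542 116  91 308]
[ 0.5049 -0.0614] yaw 1.71 sides [np.float64(1.5), np.float64(1.6)] ends x [0.4274 0.5829] width 0.0388 bbox [418 127  92 309]
[0.5049 0.0037] yaw 1.77 sides [np.float64(1.41), np.float64(1.77)] ends x [0.4277 0.5829] width 0.039 bbox [290 130  92 307]
```

The segmentation gives these figures for the row:
- New prism yaw 1.77°, last prism 1.71°, so they're parallel.
- Centres 65.1 mm apart, so the gap is about 25 mm.
- Ends within about 2 mm.
- The last prism moved about 0.5 mm and 0.4°; the first didn't move.

The row is good, so I'll put the spacer back.

play_rows(targets="-0.005 0.004 0.08 0 0 0;-0.005 0.004 0.18 0 0 0;-0.005 0.004 0.28 0 0 0;-0.005 0.004 0.37 0 0 0;-0.005 0.004 0.43 0 0 0;-0.005 0.004 0.455 0 0 0;-0.005 0.004 0.455 0 0 0;-0.005 0.004 0.455 0 0 0")

```text
time_s: 36.95
eef_pos: [0.5061, 0.3757, 0.0468]
eef_rot: [-0.093, 3.138, 0.002]
force: [1.0, -0.6, -1.5]
gripper_width: 0.28
```

play_rows(targets="0 0 0.005 0 0 0;0 0 0.01 0 0 0;0 0 0.015 0 0 0;0 0 0.018 0 0 0;0 0 0.018 0 0 0")

```text
time_s: 37.45
eef_pos: [0.505, 0.3759, 0.0401]
eef_rot: [-0.095, 3.139, 0.0]
force: [0.3, -0.1, -2.1]
gripper_width: 0.279
```

play_rows(targets="0 0 0.003 0 0 0;0 0 0.006 0 0 0;0 0 0.008 0 0 0;0 0 0.009 0 0 0;0 0 0.009 0 0 0")

```text
time_s: 37.95
eef_pos: [0.5052, 0.376, 0.0376]
eef_rot: [-0.095, 3.139, 0.001]
force: [-0.1, -1.0, -2.3]
gripper_width: 0.284
```

play_rows(targets="0 0 0.001 0 0 0;0 0 0.002 0 0 0;0 0 0.003 0 0 0;0 0 0.003 0 0 0")

```text
time_s: 38.35
eef_pos: [0.5052, 0.3761, 0.0375]
eef_rot: [-0.095, 3.139, 0.001]
force: [-3.3, -1.0, 5.9]
gripper_width: 0.28
```

Down on the tray floor. Release, rise and retreat.

play_rows(targets="0 0 0 0 0 0;0 0 0 0 0 0;0 0 0 0 0 0;0 0 0 0 0 0", fingers=0.1)

```text
time_s: 38.75
eef_pos: [0.5053, 0.3759, 0.0364]
eef_rot: [-0.094, 3.139, 0.001]
force: [0.2, 0.5, -0.8]
gripper_width: 0.55
```

play_rows(targets="0 0 -0.03 0 0 0;0 0 -0.1 0 0 0;0 0 -0.2 0 0 0;0 0 -0.35 0 0 0;0 0 -0.5 0 0 0;0 0 -0.6 0 0 0;0 0 -0.6 0 0 0")

```text
time_s: 39.45
eef_pos: [0.5076, 0.3778, 0.2239]
eef_rot: [-0.094, 3.129, 0.012]
force: [0.2, 0.1, 1.2]
gripper_width: 0.549
```

play_rows(targets="0.1 0 0 0 0 0;0.25 0 0 0 0 0;0.4 0 0 0 0 0;0.5 0 0 0 0 0;0.5 0 0 0 0 0;0.5 0 0 0 0 0")

```text
time_s: 40.05
eef_pos: [0.3551, 0.367, 0.2168]
eef_rot: [-0.096, 3.138, 0.001]
force: [0.2, 0.5, -0.2]
gripper_width: 0.549
```

```bash
python3 - <<'E'
from h import *
s=r.state();print(s["eef_pos"],s["force"],s["gripper_width"],s["time_s"])
i=r.read_camera("top")[:,:,::-1];m=r.camera_model("top");cv2.imwrite("pics/t9.png",i)
def blob(x0,x1,y0,y1,f,z,amin):
    U=cv2.resize(i[y0:y1,x0:x1],None,fx=6,fy=6,interpolation=cv2.INTER_CUBIC).astype(int)
    M=cv2.morphologyEx(f(U[:,:,2]-U[:,:,0],U.mean(2)).astype(np.uint8),cv2.MORPH_OPEN,np.ones((9,9),np.uint8))
    n,L,S,C=cv2.connectedComponentsWithStats(M)
    for k in range(1,n):
        if S[k,4]<amin: continue
        ys,xs=np.nonzero(L==k);w=px2w(m,np.c_[(xs+.5)/6-.5+x0,(ys+.5)/6-.5+y0],z)[:,:2]
        e=np.linalg.eigh(np.cov(w.T))[1][:,1];e*=np.sign(e[0]);a=(w-w.mean(0))@e;b=(w-w.mean(0))@[-e[1],e[0]]
        print(w.mean(0).round(4),np.degrees(np.arctan2(e[1],e[0])).round(2),"size",np.ptp(a).round(3),np.ptp(b).round(3))
print("prisms");blob(265,390,130,225,lambda s,l:(s>22)&(l>105)&(l<205),.044,3000)
print("spacer");blob(182,240,145,225,lambda s,l:(l>205),.073,1500)
# brush & other stuff: difference to the first picture
d=cv2.absdiff(i,cv2.imread("pics/top0.png")).max(2)
for nm,(x0,x1,y0,y1) in {"brush":(218,238,155,215),"half":(408,432,190,222),"loose":(200,270,235,290)}.items(): print(nm,"changed px",int((d[y0:y1,x0:x1]>50).sum()))
E
```

```text
[0.35509023 0.36700473 0.21682578] [ 0.23107699  0.47640317 -0.17922634] 0.5490992367130926 40.05
prisms
[ 0.5103 -0.1255] 1.82 size 0.158 0.041
[ 0.5048 -0.0614] 1.76 size 0.158 0.041
[0.5048 0.0038] 1.79 size 0.158 0.041
spacer
[0.505  0.3752] 3.66 size 0.15 0.025
[0.495  0.2876] 79.28 size 0.041 0.038
brush changed px 0
half changed px 0
loose changed px 635
```

Everything is in place. The change at the loose bar is the arm passing over it in the view. Handing in.

```bash
python3 - <<'E'
from cell import r
print(r.close_job())
E
```

```text
the job is handed in; nothing more can be done
None
```

The new prism is laid as the next in the row with the spacer's gap beside it. The spacer is back standing in the tool tray, and I handed the job in at about 40 s of the 72 s.

**What I did:** I stood the spacer against the last prism, stopping on contact at about 2.5 N. I set the new prism down until the force showed it was resting, then slid it up until the push force rose from 5 to about 8 N. Then I lifted the spacer out and put it back.

**Last checks (top camera):**

| Check | Result |
|---|---|
| New and last prism, centre to centre | 65.2 mm, so a gap of about 25 mm |
| Yaw, new / last prism | 1.79° / 1.76°, so the gap is even |
| Spacer | standing at its old place, within 2 mm |
| Brush and broken half | no change in the picture |
| First prism | unchanged |

**What was off or disagreed:**
- **End alignment:** the new prism's ends are about 2 mm off the last one's, toward +x. I left that rather than push the prism again.
- **Last prism moved slightly:** it shifted about 0.5 mm and turned 0.4–0.5° during spacer contact and sliding.
- **Missed grip:** my first grip closed above the spacer without touching it. The fingertips were 25–35 mm higher than the stated reach, so I worked with the offset I measured.
- **Joint limit:** on the first approach joint 6 reached its limit (read 3.141 against 3.14) and the move stopped short, so I turned the tool a half turn.
- **Unchecked:** the loose white bar was hidden under the arm in the last picture. I never went near it.

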